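Stock the drawer from the offcut bin

ROBOT

A 7-joint arm with a two-finger parallel gripper is mounted at the origin on a cart in front of the work surface, level with it; the furniture and walls round the work are solid. World frame = base frame: x ahead of the robot, y to its left, z up, the work surface at z = 0. Lengths are in m, angles in rad, forces in N, time in s.
With the tool pointing down it reaches from about 0.425 to 0.925 m from the base axis. Payload 6.8 kg.
Tool frame: the origin (TCP) lies midway between the tips of the shut fingers; the grasp point (between the pads) lies 19 mm behind it (r.grip_point_offset is the distance from the TCP to the grasp point, in m); z points along the fingers, y is the line along which they close (so a half turn about z gives the same grasp; the last joint's range is limited). The gripper opens to 88 mm and grips with 3 to 60 N. Pads are 20 mm wide; open, the fingers measure 115 mm over their backs; the gripper's body (75 mm by 178 mm) begins 61 mm behind the grasp point.
Start: joints at [1.133, 0.477, 0.022, 1.555, -0.011, 1.109, -0.083], TCP at [0.219, -0.639, 0.223] pointing down, gripper open.
Joint ranges: [-2.96, 2.96], [-0.34, 2.1], [-1.41, 1.46], [0.24, 2.44], [-1.37, 4.51], [0.17, 1.92], [-2.96, 2.96]. Speed limits (rad/s): [2.39, 2.39, 3.14, 3.14, 3.14, 3.14, 3.14].

INTERFACE

Orientations are given as [roll, pitch, yaw] about the fixed x, y, z axes, in that order (R = Rz(yaw) Ry(pitch) Rx(roll)).
In Python, from station import telemetry, snapshot, close_job, r gives the robot as it stands.
- The arm moves only by the tool send_rows, never from a script. Its argument "targets" is a list of rows, each an object with "linear": the shift along the tool's x, y, z in m, a list of three; "dr": the turn, a rotation vector about the tool's x, y, z in rad, a list of three. In form: [{"linear": [tx, ty, tz], "dr": [rx, ry, rz]}, ...]. A call has 1 to 12 rows; each row is the pose to reach, as a shift and turn from the pose commanded when the call began, along the tool's axes at that moment; what a row does not reach only later rows make up. A row lasts 1/12 s, in which the tool goes at most 41.7 mm and 7.16 degrees, less where a joint would pass 70% of its speed; a pose out of reach is approached as far as the arm can. A call with a gripper value outside its range is refused whole. "claw" is the opening, from -1 (shut) to 1 (fully open), set as the call begins (left out, the last holds). The fingers move at their own pace and stop on an object; "squeeze" is the grip in N (left out, the last holds). Time passes only in rows, so rows that repeat a pose let the fingers close. It gives the time, the measured TCP pose, the force, the opening and the grip force at its end, in the units of the state.
- telemetry.read_state(): the state, without advancing time (a new reading comes with each control period).
- snapshot(name): name is "scene" or "top" or "wrist"; returns a dict with "color" (384x512x3 uint8, red, green, blue), "fx", "fy", "cx", "cy" (pixels), "k1" (the pictures are not rectified: a ray, as slopes to the right and down, at radius r is drawn at 1 + k1 r^2 times it, then the intrinsics apply), "R" (3x3) and "t" (3): a world point X has camera coordinates R X + t. Camera axes: x right, y down, z forward; pixel columns grow to the right and rows downward; lengths in m; the calibration is good to about 2 mm. A picture is of the moment at which its call begins. There is no depth.
- close_job(): hands the job in; it is judged then, once.
The state is a dict: "time": time; "qpos": joint angles; "joint_vel": joint speeds; "joint_torque": joint torques, N m; "ee_pos": TCP position; "ee_rot": TCP orientation; "wrist_force": force on the tool from outside, world axes, zero at the start; "moment": the same for the moment, N m; "opening": finger opening in m; "finger_force": force on a finger pad.
Only numpy, scipy, OpenCV 4.12 (cv2) and the standard library are available. Lean on these libraries where they do the work, as an engineer would, in place of code of your own. Each camera call takes 0.05 s, during which the arm holds its last target. There are 200 camera calls.

TASK

Swing the bin's lid up, stand its stay up and lower the lid so that it rests on the stay, before you take anything out. Then put every wooden block from the bin, and the one lying on the bench in front of the bin if there is one, into the open blue-fronted drawer and slide the drawer fully shut. Leave the lid propped on its stay and the other things on the bench where they are.

Things in the scene. Friction and masses are not known exactly. Their poses are not given: they have to be found in the camera images.
- bin: Plywood bin, fixed to the bench, 200 (x) x 300 (y) x 70 (z) mm, walls and floor 6 mm; origin at the centre of its underside, x to its back, y to its left (the stay's side). A cross wall 56 mm high at x = -6 to 0 mm parts it into a front compartment (inside x = -94 to -6 mm, y = -144 to +144 mm), which holds the blocks, and an empty rear one.
- lid (a joint): Angle of the bin's lid, 0 shut, 1.55 rad at its stop, nearly upright. Hinged at the back rim; the hinge axis runs along the bin's y. The lid (200 mm front to back, 300 mm wide, 8 mm thick, 0.25 kg) swings up and back. Its hinge has a little friction: beyond about 1.50 rad it stands by itself, below that it falls shut or, if the stay is up, onto the stay. Resting on the raised stay it reads about 1.40, and its handle then stands 300 mm above the bench.
- lid_handle (a point): Middle of the lid's steel bar handle: a round bar 11 mm thick, 100 mm long along the bin's y, 35 mm in front of the lid's front edge (above it once the lid is up), with a 29 mm gap behind the bar and posts 43 mm either side of the middle. Distance from the hinge axis 235 mm.
- lid_hinge (a point): Middle of the lid's hinge axis, at the top of the bin's back wall.
- lid_catch (a point): Where the middle of the stay's tip lies when the lid rests on it: 5 mm under the small steel ear on the lid's left edge, 140 mm from the hinge axis; moves with the lid.
- stay (a joint): Angle of the stay, a flat steel strip on the outside of the bin's left wall: 0 folded (level, pointing to the bin's front), 1.74 rad at its stop, upright and leaning slightly back, where it supports the lid. It pivots about an axis along the bin's y and stays where it is left (friction 0.1 N m). It may start a little raised. Stay and lid ear are solid to each other: raise the stay while the lid is at its stop.
- stay_grip (a point): Grip point of the stay: on the red round pin (10 mm thick) that sticks out 50 mm to the bin's left from the stay's tip; this point lies 34 mm out from the stay. Swings with the stay, 160 mm from its axis.
- stay_tip (a point): Tip of the stay, on the pin's axis, in the plane of the stay; this meets lid_catch when the lid rests on it.
- stay_hinge (a point): The stay's pivot axis, in the plane of the stay.
- chest: Low grey cabinet with one drawer, fixed to the bench, 220 (x) x 220 (y) x 90 (z) mm; origin at the centre of its underside, x to its back; its front opening faces -x. A fixed timber fence, 61 mm high, runs from front to back along the bench between the chest and the bin.
- chest_drawer0 (a joint): How far the drawer is pulled out (m): 0 shut, grows to 0.15; starts well open. Light friction, stays where it is left.
- drawer_in (a point): Middle of the drawer's inner floor; moves with the drawer, axes as the chest. Inside: x = -88 to +88 mm, y = -89 to +89 mm, walls 46 mm high and 6 mm thick. Of this, the part in front of the chest is open from above: from x = -88 mm back for as far as the drawer is pulled out, less 6 mm.
- chest_drawer0_handle (a point): Middle of the drawer's steel bar handle: round bar 11 mm thick, 110 mm long along the chest's y, 35 mm in front of the blue drawer front; the top of the front is about 25 mm higher.
- block_a_mid (a point): Plain mid-brown wooden block 30 x 53 x 18 mm; origin (this point) at its middle, half-way up; its own x axis runs along the width, y along the length, z along the height. Starts flat in the front compartment of the bin, its length roughly from front to back, under the closed lid; may be absent.
- block_b_mid (a point): Light brown flat wooden block 22 x 64 x 12 mm; origin (this point) at its middle, half-way up; its own x axis runs along the width, y along the length, z along the height. Starts flat in the front compartment of the bin, its length roughly from front to back, under the closed lid; may be absent.
- block_c_mid (a point): Reddish-brown wooden block 30 x 48 x 22 mm; origin (this point) at its middle, half-way up; its own x axis runs along the width, y along the length, z along the height. Starts flat in the front compartment of the bin, its length roughly from front to back, under the closed lid; may be absent.
- block_d_mid (a point): Dark brown wooden block 22 x 50 x 18 mm; origin (this point) at its middle, half-way up; its own x axis runs along the width, y along the length, z along the height. Starts flat on the bench in front of the bin's right half; may be absent.
- block_a: The loose body of block_a; origin at the centre of its underside, axes as block_a_mid.
- block_b: The loose body of block_b; origin at the centre of its underside, axes as block_b_mid.
- block_c: The loose body of block_c; origin at the centre of its underside, axes as block_c_mid.
- block_d: The loose body of block_d; origin at the centre of its underside, axes as block_d_mid.
- tape_roll: Roll of black tape 53 mm across, 19 mm high, loose on the bench behind the bin; leave it alone. Origin at the centre of its underside.
- pencil: Green pencil 136 mm long, loose on the bench behind the bin; leave it alone. Origin at its middle.
- screwdriver: Screwdriver with a blue handle, 194 mm, loose on the bench behind the bin; leave it alone. Origin at its middle.

How it is judged:
On the way:
1. the lid rests on the raised stay, let go, with the blocks of the bin still in it (distance between stay_tip and lid_catch below 0.01 m and contact force between the fingers and lid below 0.1 N and contact force between the fingers and stay below 0.1 N and z of each of block_a_mid, block_b_mid, block_c_mid in the frame of bin below 0.06 m and x of block_a_mid in the frame of bin between -0.1 and 0.1 m and y of block_a_mid in the frame of bin between -0.15 and 0.15 m and x of block_b_mid in the frame of bin between -0.1 and 0.1 m and y of block_b_mid in the frame of bin between -0.15 and 0.15 m and x of block_c_mid in the frame of bin between -0.1 and 0.1 m and y of block_c_mid in the frame of bin between -0.15 and 0.15 m), for 0.3 s.
At the end, for the whole second after the job is handed in: Every block present lies at rest inside the drawer, the drawer is shut to within 4 mm, and the lid rests on the raised stay (the stay's tip within 10 mm of lid_catch) (distance between stay_tip and lid_catch below 0.01 m and value of joint chest_drawer0 below 0.004 m and z of block_a_mid in the frame of drawer_in between 0 and 0.045 m and x of block_a_mid in the frame of drawer_in between -0.09 and 0.09 m and y of block_a_mid in the frame of drawer_in between -0.09 and 0.09 m and linear speed of each of block_a, block_b, block_c, block_d below 0.02 m/s and z of block_b_mid in the frame of drawer_in between 0 and 0.045 m and x of block_b_mid in the frame of drawer_in between -0.09 and 0.09 m and y of block_b_mid in the frame of drawer_in between -0.09 and 0.09 m and z of block_c_mid in the frame of drawer_in between 0 and 0.045 m and x of block_c_mid in the frame of drawer_in between -0.09 and 0.09 m and y of block_c_mid in the frame of drawer_in between -0.09 and 0.09 m and z of block_d_mid in the frame of drawer_in between 0 and 0.045 m and x of block_d_mid in the frame of drawer_in between -0.09 and 0.09 m and y of block_d_mid in the frame of drawer_in between -0.09 and 0.09 m); the robot touches nothing.
It fails at once if the tape roll is moved more than 4 cm (distance of tape_roll from where it was at the start of the episode above 0.04 m).
It fails at once if the pencil is moved more than 4 cm (distance of pencil from where it was at the start of the episode above 0.04 m).
It fails at once if the screwdriver is moved more than 4 cm (distance of screwdriver from where it was at the start of the episode above 0.04 m).
Of block_a, block_b, block_c, block_d only 2 to 3 are there at a start; the rules pass over those that are not, and their reading is None.
At some moment in a run one of block_a, block_b, block_c, block_d may be knocked a few centimetres aside while the robot is not near it.
Once in a run the grip may slacken for a moment while it holds something.
It also fails if it takes over 210 s, if anything falls off the work surface, if the arm or the gripper's body presses on something with over 40 N, if the wrist force passes 120 N, or if a joint passes its speed limit or range.

## Working session

There is one attempt and no reset: what is moved stays moved. The work goes in short steps, Python scripts to look and compute and a tool call to move; the robot and the scene stay as the last step left them, time stands still between calls to the robot, and variables do not carry over. Pictures are saved under pics/ and viewed, at most 17 in all, crops included, and the job is handed in when it is done.

Besides the shell and the picture viewer there is one more tool, called by a JSON object that holds its "method" and its "body", one argument or row to a line. send_rows: Moves the arm, as the interface text tells. Its arguments: {"type":"object","properties":{"targets":{"type":"array","items":{"type":"object","properties":{"linear":{"type":"array","items":{"type":"number"}},"dr":{"type":"array","items":{"type":"number"}}}}},"claw":{"type":"number"},"squeeze":{"type":"number"}},"required":["targets"]}

```bash
ls; mkdir -p pics
cat > h.py <<'E'
import numpy as np, cv2
from station import telemetry, snapshot, close_job, r
from scipy.spatial.transform import Rotation as Ro
def shot(n,f=None):
    s=snapshot(n)
    if f: cv2.imwrite('pics/'+f+'.png',cv2.cvtColor(s['color'],cv2.COLOR_RGB2BGR)); np.savez('pics/'+f+'.npz',**s)
    return s
def ray(s,u,v):
    d=np.array([(u-s['cx'])/s['fx'],(v-s['cy'])/s['fy']]);p=d.copy()
    for _ in range(20): p=d/(1+s['k1']*(p@p))
    R=np.array(s['R']);return -R.T@np.array(s['t']), R.T@np.array([p[0],p[1],1])
def onz(s,u,v,z):
    o,d=ray(s,u,v);return o+d*(z-o[2])/d[2]
def proj(s,X):
    c=np.array(s['R'])@np.array(X)+np.array(s['t']);p=c[:2]/c[2];p=p*(1+s['k1']*(p@p))
    return np.array([p[0]*s['fx']+s['cx'],p[1]*s['fy']+s['cy']])
def st():
    s=telemetry.read_state();print({k:np.round(s[k],3).tolist() for k in('time','ee_pos','ee_rot','wrist_force','opening','finger_force','qpos')});return s
def to(pos,rpy=None,s=None):
    """shift/rotvec in tool axes to a world TCP pose"""
    s=s or telemetry.read_state();R=Ro.from_euler('xyz',s['ee_rot'])
    print('lin',np.round(R.inv().apply(np.array(pos)-s['ee_pos']),4).tolist())
    if rpy is not None: print('dr',np.round((R.inv()*Ro.from_euler('xyz',rpy)).as_rotvec(),4).tolist())
E
python3 - <<'E'
from h import *
st();print(r.grip_point_offset)
for n in('scene','top'):
    s=shot(n,n+'0');print(n,s['fx'],s['k1'],np.round(-np.array(s['R']).T@np.array(s['t']),3))
E
```

```text
pics
{'time': 0.0, 'ee_pos': [0.218, -0.638, 0.222], 'ee_rot': [-3.14, 0.0, 0.33], 'wrist_force': [0.126, -0.049, -0.114], 'opening': 0.088, 'finger_force': 0.0, 'qpos': [1.133, 0.478, 0.022, 1.556, -0.011, 1.109, -0.083]}
0.0187
scene 437.0054359731026 0.030478532474241322 [ 0.453 -0.752  1.098]
top 416.9272589866791 -0.11292496506725822 [ 0.483 -0.018  1.234]
```

View pics/scene0.png

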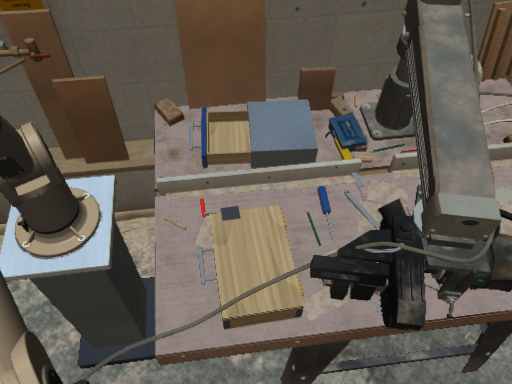

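View pics/top0.png

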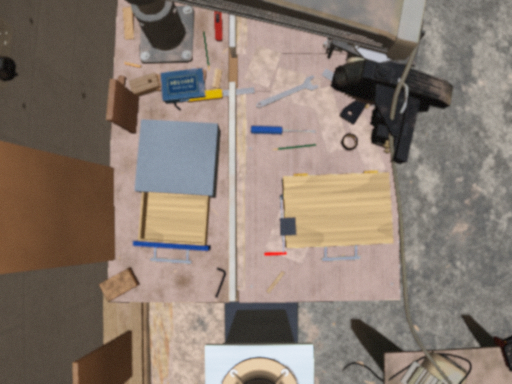

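Run:
```python
from h import *
for n in('scene','top'):
    s=np.load(f'pics/{n}0.npz')
    for X in([0,0,0],[.219,-.639,.223],[.5,0,0],[.5,.2,0],[.7,-.2,.07]): print(n,X,proj(s,X).round())
    im=s['color']
    if n=='top':
        c=cv2.cvtColor(im[100:310,90:420],cv2.COLOR_RGB2BGR);cv2.imwrite('pics/c1.png',cv2.resize(c,None,fx=2.4,fy=2.4,interpolation=cv2.INTER_CUBIC))
    else:
        c=cv2.cvtColor(im[80:340,145:345],cv2.COLOR_RGB2BGR);cv2.imwrite('pics/c2.png',cv2.resize(c,None,fx=2.3,fy=2.3,interpolation=cv2.INTER_CUBIC))
```

```text
scene [0, 0, 0] [ 59. 221.]
scene [0.219, -0.639, 0.223] [100. 454.]
scene [0.5, 0, 0] [229. 203.]
scene [0.5, 0.2, 0] [223. 154.]
scene [0.7, -0.2, 0.07] [310. 242.]
top [0, 0, 0] [259. 395.]
top [0.219, -0.639, 0.223] [512. 332.]
top [0.5, 0, 0] [257. 225.]
top [0.5, 0.2, 0] [190. 226.]
top [0.7, -0.2, 0.07] [327. 153.]
```

View pics/c1.png

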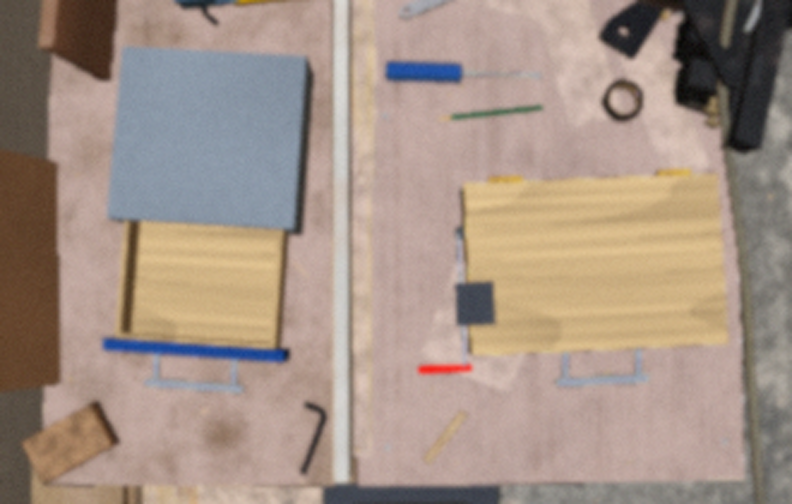

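View pics/c2.png

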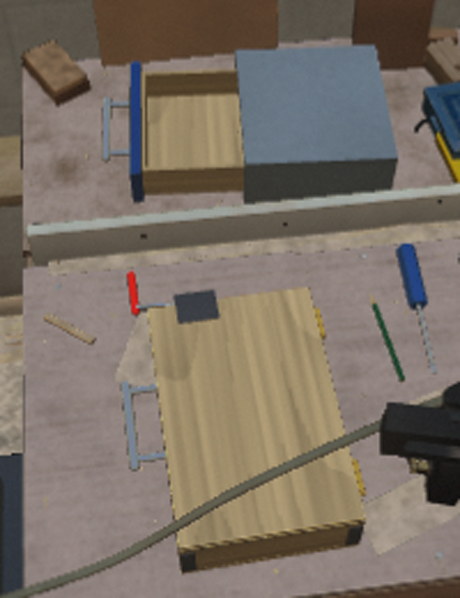

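```bash
cat >> h.py <<'E'
def blobs(im,lo,hi,roi,mina=15):
    """HSV mask components in roi (u0,v0,u1,v1): list of (area, centre, minAreaRect box)"""
    h=cv2.cvtColor(im,cv2.COLOR_RGB2HSV);m=cv2.inRange(h,np.array(lo),np.array(hi));k=np.zeros_like(m)
    u0,v0,u1,v1=roi;k[v0:v1,u0:u1]=m[v0:v1,u0:u1]
    out=[]
    for c in cv2.findContours(k,cv2.RETR_EXTERNAL,cv2.CHAIN_APPROX_NONE)[0]:
        a=cv2.contourArea(c)
        if a>=mina: out.append((a,cv2.minAreaRect(c),c[:,0]))
    return sorted(out,key=lambda t:-t[0]),k
def tri(s1,p1,s2,p2):
    o1,d1=ray(s1,*p1);o2,d2=ray(s2,*p2);d1/=np.linalg.norm(d1);d2/=np.linalg.norm(d2)
    A=np.stack([d1,-d2],1);t=np.linalg.lstsq(A,o2-o1,rcond=None)[0]
    a,b=o1+t[0]*d1,o2+t[1]*d2;return (a+b)/2,np.linalg.norm(a-b)
E
python3 - <<'E'
from h import *
S=np.load('pics/scene0.npz');T=np.load('pics/top0.npz')
def ends(c):
    i=c.astype(float);m=i.mean(0);d=np.linalg.svd(i-m,full_matrices=False)[2][0];q=(i-m)@d;return m+d*q.min(),m+d*q.max()
for nm,s,roi in(('S',S,(150,180,230,240)),('T',T,(250,240,300,270))):
    b,_=blobs(s['color'],(0,150,120),(8,255,255),roi);
    for x in b[:2]: print('red',nm,x[0],x[1],ends(x[2]))
# lid wood hsv sample, grey handle samples
hs=cv2.cvtColor(S['color'],cv2.COLOR_RGB2HSV);ht=cv2.cvtColor(T['color'],cv2.COLOR_RGB2HSV)
print('lid',ht[210,340],'bench',ht[270,310],'handleT',ht[258,335:345].tolist(),'handleS',hs[262:275:3,198:206].tolist())
b,_=blobs(T['color'],(15,70,100),(30,255,255),(270,165,400,255))
for x in b[:2]: print('lid',x[0],x[1],cv2.boxPoints(x[1]).round(1).tolist())
b,_=blobs(T['color'],(105,180,80),(125,255,255),(120,230,220,260))
for x in b[:2]: print('blue',x[0],x[1],ends(x[2]))
b,_=blobs(T['color'],(90,40,80),(115,140,180),(120,110,225,205))
for x in b[:2]: print('chest',x[0],x[1],cv2.boxPoints(x[1]).round(1).tolist())
for roi in((310,240,370,270),(140,245,200,270)):
  b,_=blobs(T['color'],(95,35,60),(125,150,255),roi,5)
  for x in b[:3]: print('hT',x[0],x[1])
E
```

```text
red S 37.0 ((202.4384765625, 207.00772094726562), (18.23310661315918, 3.1008682250976562), 82.87498474121094) (array([201.32110709, 197.96278721]), array([203.41922245, 216.06730575]))
red T 42.0 ((275.0, 253.5), (3.0, 20.0), 90.0) (array([264.9848424 , 253.43566698]), array([285.02410425, 252.89742605]))
lid [ 18  94 210] bench [  8  44 187] handleT [[112, 22, 176], [116, 20, 176], [116, 22, 174], [113, 23, 178], [113, 23, 174], [111, 24, 171], [111, 25, 174], [113, 29, 175], [113, 25, 175], [115, 26, 175]] handleS [[[8, 28, 148], [23, 24, 130], [109, 49, 147], [108, 46, 145], [90, 27, 132], [10, 28, 111], [8, 28, 147], [8, 28, 145]], [[5, 34, 143], [8, 42, 115], [104, 37, 138], [109, 48, 149], [108, 44, 146], [30, 27, 125], [7, 29, 150], [7, 29, 149]], [[7, 30, 146], [6, 32, 112], [69, 13, 134], [108, 49, 147], [110, 49, 150], [53, 16, 130], [9, 32, 111], [8, 31, 147]], [[9, 28, 147], [4, 28, 147], [19, 29, 125], [109, 48, 148], [110, 46, 149], [102, 34, 136], [9, 37, 117], [9, 29, 147]], [[8, 28, 144], [9, 30, 146], [6, 35, 118], [106, 38, 140], [108, 46, 149], [108, 45, 143], [26
[... 153 characters left out ...]
6999969482422], [389.8999938964844, 168.89999389648438], [393.1000061035156, 243.1999969482422], [284.79998779296875, 248.0]]
blue 101.5 ((170.99874877929688, 245.52166748046875), (74.16533660888672, 3.0962510108947754), 3.3177809715270996) (array([133.9985599 , 243.02143979]), array([208.00052933, 247.99211952]))
chest 5008.5 ((176.25173950195312, 157.220703125), (76.98457336425781, 69.82048034667969), 3.3664603233337402) [[135.8000030517578, 189.8000030517578], [139.89999389648438, 120.0999984741211], [216.6999969482422, 124.5999984741211], [212.60000610351562, 194.3000030517578]]
hT 13.5 ((169.46530151367188, 247.99757385253906), (59.20492172241211, 2.0183494091033936), 3.990912914276123)
```

Run:
```python
from h import *
S=np.load('pics/scene0.npz');T=np.load('pics/top0.npz')
p=lambda *a:print(*[np.round(x,4).tolist() if isinstance(x,np.ndarray) else x for x in a])
a=tri(S,(201.3,198.),T,(265.,253.4));b=tri(S,(203.4,216.1),T,(285.,252.9));p('pin outer',*a);p('pin inner',*b)
m=tri(S,(202.4,207.),T,(275,253.2));p('pin mid',*m)
b,k=blobs(T['color'],(95,14,120),(125,90,255),(318,240,366,266),5)
ys,xs=np.nonzero(k[:,:]);
for x in b: p('hT',x[0],x[1])
bs,ks=blobs(S['color'],(95,20,120),(120,90,255),(192,240,220,292),5)
for x in bs: p('hS',x[0],x[1])
# lid corners from line fits to the edge of mask
bl,kl=blobs(T['color'],(15,70,100),(30,255,255),(270,165,400,255))
c=bl[0][2].astype(float)
c0=np.array([337.3,208.4]);
def edge(sel):
    pts=c[sel].astype(np.float32);vx,vy,x,y=cv2.fitLine(pts,cv2.DIST_HUBER,0,.01,.01).ravel();return np.array([vx,vy]),np.array([x,y])
f=edge((c[:,1]>235)&(c[:,0]>305)&(c[:,0]<385));bk=edge((c[:,1]<182)&(c[:,0]>305)&(c[:,0]<375));l=edge((c[:,0]<292)&(c[:,1]>185)&(c[:,1]<215));rr=edge((c[:,0]>380)&(c[:,1]>185)&(c[:,1]<235))
def X(a,b):
    t=np.linalg.solve(np.stack([a[0],-b[0]],1),b[1]-a[1]);return a[1]+a[0]*t[0]
W={}
for n,(a,b) in dict(fl=(f,l),fr=(f,rr),br=(bk,rr),bl=(bk,l)).items():
    q=X(a,b);W[n]=onz(T,*q,.078);p(n,q,W[n])
p('w',np.linalg.norm(W['fl']-W['fr']),'d',np.linalg.norm(W['fl']-W['bl']),np.linalg.norm(W['fr']-W['br']))
p('yaw',np.arctan2(*(W['fl']-W['fr'])[[1,0]])-np.pi/2,'ctr',sum(W.values())/4)
ch=[(135.8,189.8),(139.9,120.1),(216.7,124.6),(212.6,194.3)]
C=[onz(T,*q,.09) for q in ch];p('chest',*C,'ctr',sum(C)/4)
p('yawc',np.arctan2(*(C[0]-C[3])[[1,0]])-np.pi/2, np.arctan2(*(C[1]-C[0])[[1,0]]))
B=[onz(T,*q,.075) for q in((134,243),(208,248))];p('blue',*B)
```

```text
pin outer [0.4202, -0.0226, 0.0745] 0.00042445846844125747
pin inner [0.421, -0.0784, 0.0649] 0.0006086537101620523
pin mid [0.4206, -0.0504, 0.0694] 0.0003878776568565269
hT 40.0 ((340.2301025390625, 253.54669189453125), (10.919356346130371, 35.056884765625), 86.53176879882812)
hS 68.5 ((206.97694396972656, 263.3153991699219), (36.34217834472656, 14.512063026428223), 82.87498474121094)
fl [285.793212890625, 247.30780029296875] [0.4367, -0.0801, 0.078]
fr [392.73309326171875, 242.5220947265625] [0.4456, -0.3791, 0.078]
br [387.7207946777344, 171.1562957763672] [0.6463, -0.3717, 0.078]
bl [282.2416076660156, 176.6929931640625] [0.633, -0.0729, 0.078]
w 0.29912169667840677 d 0.1963742375042454 0.20081148913632033
yaw 0.029713677467829047 ctr [0.5404, -0.226, 0.078]
chest [0.5991, 0.336, 0.09] [0.798, 0.3289, 0.09] [0.7809, 0.1095, 0.09] [0.5844, 0.1204, 0.09] ctr [0.6906, 0.2237, 0.09]
yawc -0.0679721410872518 -0.03560290477855802
blue [0.4509, 0.3438, 0.075] [0.4364, 0.1351, 0.075]
```

Run:
```python
from h import *
S=np.load('pics/scene0.npz');T=np.load('pics/top0.npz')
print(onz(T,340.9,258.3,.075).round(4), onz(T,90+560/2.4,100+382/2.4,.075).round(4),onz(T,90+645/2.4,100+378/2.4,.075).round(4))
# bar rows in top: per column, darkest-saturation centroid
h=cv2.cvtColor(T['color'],cv2.COLOR_RGB2HSV).astype(int)
for u in range(328,354,4): print(u,[(v,h[v,u,0],h[v,u,1]) for v in range(254,264)])
print(tri(S,(145+130/2.3,80+428/2.3),T,(340.9,258.3)))
to([.406,-.231,.2],[np.pi,0,1.604])
```

```text
[ 0.4043 -0.2328  0.075 ] [ 0.4026 -0.1838  0.075 ] [ 0.4057 -0.2828  0.075 ]
328 [(254, np.int64(7), np.int64(40)), (255, np.int64(6), np.int64(43)), (256, np.int64(8), np.int64(33)), (257, np.int64(170), np.int64(15)), (258, np.int64(113), np.int64(25)), (259, np.int64(113), np.int64(31)), (260, np.int64(124), np.int64(12)), (261, np.int64(7), np.int64(28)), (262, np.int64(6), np.int64(40)), (263, np.int64(6), np.int64(43))]
332 [(254, np.int64(8), np.int64(44)), (255, np.int64(9), np.int64(38)), (256, np.int64(9), np.int64(34)), (257, np.int64(173), np.int64(12)), (258, np.int64(114), np.int64(22)), (259, np.int64(108), np.int64(25)), (260, np.int64(143), np.int64(6)), (261, np.int64(3), np.int64(26)), (262, np.int64(6), np.int64(36)), (263, np.int64(4), np.int64(39))]
336 [(254, np.int64(6), np.int64(39)), (255, np.int64(6), np.int64(39)), (256, np.int64(7), np.int64(30)), (257, np.int64(8), np.int64(6)), (258, np.int64(116), np.int64(20)), (259, np.int64(117), np.int64(13)), (260, np.int64(4), np.int64(12)), (261, np.int64(8), np.int64(37)), (262, np.int64(6), np.int64(38)), (26
[... 887 characters left out ...]
, np.int64(117), np.int64(27)), (259, np.int64(143), np.int64(12)), (260, np.int64(3), np.int64(30)), (261, np.int64(7), np.int64(43)), (262, np.int64(6), np.int64(40)), (263, np.int64(6), np.int64(40))]
352 [(254, np.int64(9), np.int64(44)), (255, np.int64(5), np.int64(36)), (256, np.int64(154), np.int64(13)), (257, np.int64(116), np.int64(23)), (258, np.int64(111), np.int64(28)), (259, np.int64(150), np.int64(2)), (260, np.int64(3), np.int64(28)), (261, np.int64(7), np.int64(43)), (262, np.int64(8), np.int64(42)), (263, np.int64(7), np.int64(43))]
(array([ 0.40492638, -0.23380853,  0.06965105]), np.float64(0.0020140169598401266))
lin [0.3093, -0.3244, 0.0223]
dr [-0.0015, -0.0009, -1.2742]
```

{"method": "send_rows", "body": {
  "targets": [
    {"linear": [0.026, -0.027, 0.002], "dr": [0, 0, -0.106]},
    {"linear": [0.052, -0.054, 0.004], "dr": [0, 0, -0.212]},
    {"linear": [0.078, -0.081, 0.006], "dr": [0, 0, -0.318]},
    {"linear": [0.104, -0.108, 0.008], "dr": [0, 0, -0.424]},
    {"linear": [0.13, -0.135, 0.01], "dr": [0, 0, -0.53]},
    {"linear": [0.156, -0.162, 0.012], "dr": [0, 0, -0.636]},
    {"linear": [0.182, -0.189, 0.014], "dr": [0, 0, -0.742]},
    {"linear": [0.208, -0.216, 0.016], "dr": [0, 0, -0.85]},
    {"linear": [0.234, -0.243, 0.018], "dr": [0, 0, -0.955]},
    {"linear": [0.26, -0.27, 0.02], "dr": [0, 0, -1.06]},
    {"linear": [0.286, -0.3, 0.021], "dr": [0, 0, -1.167]},
    {"linear": [0.309, -0.324, 0.022], "dr": [0, 0, -1.274]}
  ],
  "claw": 0.0,
  "squeeze": 15
}}

```text
time: 1.1
ee_pos: [0.4063, -0.2293, 0.2005]
ee_rot: [-3.141, -0.0, 1.61]
wrist_force: [0.5, -0.4, 0.8]
opening: 0.0439
finger_force: 0.0
```

Run:
```python
from h import *
st();s=shot('wrist','w1');print(proj(s,[.4045,-.232,.073]))
to([.4045,-.232,.058],[np.pi,0,1.604])
```

```text
{'time': 1.1, 'ee_pos': [0.406, -0.229, 0.2], 'ee_rot': [-3.141, -0.0, 1.61], 'wrist_force': [0.54, -0.418, 0.77], 'opening': 0.044, 'finger_force': 0.0, 'qpos': [0.764, 0.189, -0.427, 2.037, 0.096, 0.935, 0.326]}
[258.81737894 192.47962265]
lin [-0.0088, -0.0055, 0.1426]
dr [0.0015, -0.0027, 0.0203]
```

View pics/w1.png

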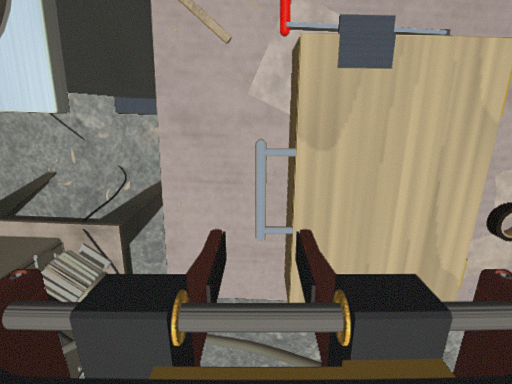

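{"method": "send_rows", "body": {
  "targets": [
    {"linear": [-0.009, -0.0045, 0.03], "dr": [0, 0, 0.02]},
    {"linear": [-0.009, -0.0045, 0.06], "dr": [0, 0, 0.02]},
    {"linear": [-0.009, -0.0045, 0.09], "dr": [0, 0, 0.02]},
    {"linear": [-0.009, -0.0045, 0.12], "dr": [0, 0, 0.02]},
    {"linear": [-0.009, -0.0045, 0.142], "dr": [0, 0, 0.02]},
    {"linear": [-0.009, -0.0045, 0.142], "dr": [0, 0, 0.02]},
    {"linear": [-0.009, -0.0045, 0.142], "dr": [0, 0, 0.02]}
  ],
  "claw": -0.36
}}

```text
time: 1.73
ee_pos: [0.401, -0.2408, 0.058]
ee_rot: [-3.139, -0.002, 1.584]
wrist_force: [-0.5, -0.8, 0.2]
opening: 0.0281
finger_force: 0.0
```

{"method": "send_rows", "body": {
  "targets": [
    {"linear": [0, 0, 0], "dr": [0, 0, 0]},
    {"linear": [0, 0, 0], "dr": [0, 0, 0]},
    {"linear": [0, 0, 0], "dr": [0, 0, 0]},
    {"linear": [0, 0, 0], "dr": [0, 0, 0]}
  ],
  "claw": -1
}}

```text
time: 2.07
ee_pos: [0.4065, -0.2418, 0.0611]
ee_rot: [3.132, 0.003, 1.585]
wrist_force: [6.8, 0.4, -1.1]
opening: 0.0103
finger_force: 15.0
```

Run:
```python
from h import *
s=st()
# arc table in tool axes
yaw=.033;ex=np.array([np.cos(yaw),np.sin(yaw),0]);ez=np.array([0,0,1.])
R=Ro.from_euler('xyz',s['ee_rot'])
for th in np.r_[np.arange(.14,1.5,.13),1.5,1.55,1.57]:
    d=.235*((1-np.cos(th))*ex+np.sin(th)*ez);print(round(th,2),R.inv().apply(d).round(3).tolist(),d.round(3).tolist())
```

```text
{'time': 2.067, 'ee_pos': [0.407, -0.242, 0.061], 'ee_rot': [3.132, 0.003, 1.585], 'wrist_force': [6.835, 0.406, -1.131], 'opening': 0.01, 'finger_force': 15.007, 'qpos': [0.71, 0.408, -0.362, 2.148, 0.244, 0.615, 0.19]}
0.14 [-0.0, 0.003, -0.033] [0.002, 0.0, 0.033]
0.27 [-0.0, 0.009, -0.063] [0.009, 0.0, 0.063]
0.4 [0.0, 0.019, -0.091] [0.019, 0.001, 0.092]
0.53 [0.0, 0.033, -0.118] [0.032, 0.001, 0.119]
0.66 [0.001, 0.051, -0.144] [0.049, 0.002, 0.144]
0.79 [0.001, 0.071, -0.166] [0.07, 0.002, 0.167]
0.92 [0.001, 0.094, -0.186] [0.093, 0.003, 0.187]
1.05 [0.002, 0.12, -0.203] [0.118, 0.004, 0.204]
1.18 [0.002, 0.147, -0.216] [0.145, 0.005, 0.217]
1.31 [0.003, 0.176, -0.225] [0.174, 0.006, 0.227]
1.44 [0.003, 0.206, -0.231] [0.204, 0.007, 0.233]
1.5 [0.003, 0.22, -0.232] [0.218, 0.007, 0.234]
1.55 [0.004, 0.232, -0.233] [0.23, 0.008, 0.235]
1.57 [0.004, 0.237, -0.233] [0.235, 0.008, 0.235]
```

{"method": "send_rows", "body": {
  "targets": [
    {"linear": [0, 0.006, -0.016], "dr": [0, 0, 0]},
    {"linear": [0, 0.008, -0.033], "dr": [0, 0, 0]},
    {"linear": [0, 0.011, -0.05], "dr": [0, 0, 0]},
    {"linear": [0, 0.014, -0.063], "dr": [0, 0, 0]},
    {"linear": [0, 0.024, -0.091], "dr": [0, 0, 0]},
    {"linear": [0, 0.037, -0.119], "dr": [0, 0, 0]},
    {"linear": [0, 0.054, -0.144], "dr": [0, 0, 0]},
    {"linear": [0, 0.075, -0.166], "dr": [0, 0, 0]},
    {"linear": [0.001, 0.098, -0.186], "dr": [0, 0, 0]},
    {"linear": [0.001, 0.123, -0.203], "dr": [0, 0, 0]},
    {"linear": [0.002, 0.15, -0.216], "dr": [0, 0, 0]},
    {"linear": [0.002, 0.15, -0.216], "dr": [0, 0, 0]}
  ]
}}

```text
time: 3.07
ee_pos: [0.557, -0.2366, 0.2783]
ee_rot: [3.134, 0.002, 1.586]
wrist_force: [-2.3, -0.2, 4.5]
opening: 0.0104
finger_force: 15.1
```

Run:
```python
from h import *
s=st()
```

```text
{'time': 3.067, 'ee_pos': [0.557, -0.237, 0.278], 'ee_rot': [3.134, 0.002, 1.586], 'wrist_force': [-2.294, -0.186, 4.515], 'opening': 0.01, 'finger_force': 15.055, 'qpos': [0.628, 0.345, -0.425, 1.647, 0.151, 1.175, 0.184]}
```

{"method": "send_rows", "body": {
  "targets": [
    {"linear": [0, 0.02, -0.0065], "dr": [0, 0, 0]},
    {"linear": [0.001, 0.04, -0.012], "dr": [0, 0, 0]},
    {"linear": [0.001, 0.06, -0.015], "dr": [0, 0, 0]},
    {"linear": [0.001, 0.075, -0.0165], "dr": [0, 0, 0]},
    {"linear": [0.001, 0.084, -0.017], "dr": [0, 0, 0]},
    {"linear": [0.001, 0.09, -0.017], "dr": [0, 0, 0]},
    {"linear": [0.001, 0.09, -0.017], "dr": [0, 0, 0]},
    {"linear": [0.001, 0.09, -0.017], "dr": [0, 0, 0]}
  ]
}}

```text
time: 3.73
ee_pos: [0.6415, -0.2346, 0.2932]
ee_rot: [3.141, -0.0, 1.584]
wrist_force: [-0.6, 2.1, 6.5]
opening: 0.0104
finger_force: 15.1
```

Run:
```python
from h import *
s=st();s=shot('scene','s2');print(np.round(shot('top','t2')['t'],2))
```

```text
{'time': 3.733, 'ee_pos': [0.641, -0.235, 0.293], 'ee_rot': [3.141, -0.0, 1.584], 'wrist_force': [-0.59, 2.132, 6.478], 'opening': 0.01, 'finger_force': 15.057, 'qpos': [0.539, 0.473, -0.412, 1.426, 0.191, 1.281, 0.126]}
[-0.01  0.59  1.19]
```

View pics/s2.png

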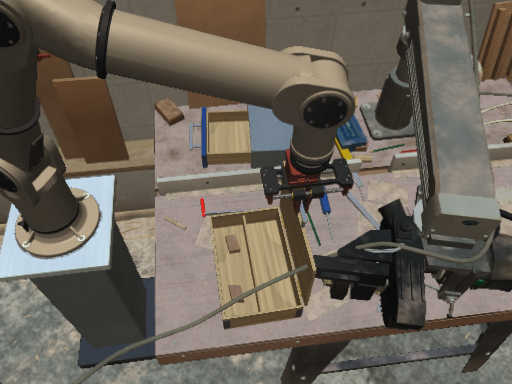

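{"method": "send_rows", "body": {
  "targets": [
    {"linear": [0, 0, 0], "dr": [0, 0, 0]},
    {"linear": [0, 0, 0], "dr": [0, 0, 0]},
    {"linear": [0, 0, 0], "dr": [0, 0, 0]},
    {"linear": [0, 0, -0.015], "dr": [0, 0, 0]},
    {"linear": [0, 0, -0.035], "dr": [0, 0, 0]},
    {"linear": [0, 0, -0.05], "dr": [0, 0, 0]},
    {"linear": [0, 0, -0.05], "dr": [0, 0, 0]}
  ],
  "claw": -0.4
}}

```text
time: 4.42
ee_pos: [0.6429, -0.2355, 0.3451]
ee_rot: [3.137, 0.002, 1.583]
wrist_force: [-0.3, 0.4, 0.4]
opening: 0.0262
finger_force: 0.0
```

Run:
```python
from h import *
s=st()
to([.42,-.0375,.2],[np.pi,0,1.604])
s=shot('top');q=proj(s,[.637,-.226,.305]).astype(int);im=s['color'];S=shot('scene')
cv2.imwrite('pics/t3.png',cv2.cvtColor(np.hstack([cv2.resize(im[120:280,240:400],(400,400)),cv2.resize(S['color'][160:320,190:350],(400,400))]),cv2.COLOR_RGB2BGR));print(q)
b,_=blobs(s['color'],(0,150,120),(8,255,255),(250,230,310,270))
for x in b[:2]: print('red',x[0],x[1])
```

```text
{'time': 4.417, 'ee_pos': [0.643, -0.236, 0.345], 'ee_rot': [3.137, 0.002, 1.583], 'wrist_force': [-0.295, 0.391, 0.404], 'opening': 0.026, 'finger_force': 0.0, 'qpos': [0.536, 0.447, -0.413, 1.35, 0.179, 1.375, 0.138]}
lin [0.201, -0.2211, 0.1436]
dr [0.0049, 0.0016, -0.0208]
[354 161]
red 42.0 ((275.0, 253.5), (3.0, 20.0), 90.0)
```

View pics/t3.png

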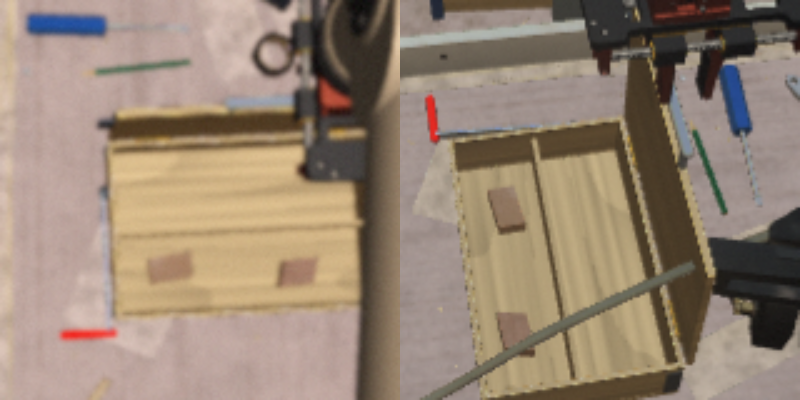

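{"method": "send_rows", "body": {
  "targets": [
    {"linear": [0.025, -0.028, 0], "dr": [0, 0, 0]},
    {"linear": [0.05, -0.055, 0], "dr": [0, 0, 0]},
    {"linear": [0.075, -0.083, 0.01], "dr": [0, 0, 0]},
    {"linear": [0.1, -0.11, 0.02], "dr": [0, 0, 0]},
    {"linear": [0.125, -0.138, 0.04], "dr": [0, 0, -0.01]},
    {"linear": [0.15, -0.165, 0.06], "dr": [0, 0, -0.02]},
    {"linear": [0.175, -0.193, 0.085], "dr": [0, 0, -0.02]},
    {"linear": [0.195, -0.215, 0.11], "dr": [0.005, 0, -0.02]},
    {"linear": [0.201, -0.221, 0.135], "dr": [0.005, 0, -0.02]},
    {"linear": [0.201, -0.221, 0.16], "dr": [0.005, 0, -0.02]},
    {"linear": [0.201, -0.221, 0.16], "dr": [0.005, 0, -0.02]},
    {"linear": [0.201, -0.221, 0.16], "dr": [0.005, 0, -0.02]}
  ],
  "claw": -0.1
}}

```text
time: 5.52
ee_pos: [0.4167, -0.037, 0.1805]
ee_rot: [-3.133, -0.001, 1.604]
wrist_force: [0.8, -0.0, 0.9]
opening: 0.0395
finger_force: 0.0
```

Run:
```python
from h import *
s=st();s=shot('wrist','w3')
b,_=blobs(s['color'],(0,150,90),(8,255,255),(200,0,400,300))
for x in b[:2]:
    print('red',x[0],x[1],x[2].min(0),x[2].max(0),[onz(s,*q,.069).round(4).tolist() for q in cv2.boxPoints(x[1])])
print('pred mid',proj(s,[.4206,-.0504,.069]))
to([.4202,-.0375,.056],[np.pi,0,1.604])
```

```text
{'time': 5.517, 'ee_pos': [0.417, -0.037, 0.181], 'ee_rot': [-3.133, -0.001, 1.604], 'wrist_force': [0.792, -0.047, 0.863], 'opening': 0.04, 'finger_force': 0.0, 'qpos': [0.461, 0.151, -0.56, 2.144, 0.102, 0.881, -0.126]}
red 433.5 ((265.5, 205.0), (58.0, 9.0), 90.0) [261 176] [270 234] [[0.4155, -0.0182, 0.069], [0.4243, -0.0179, 0.069], [0.427, -0.0798, 0.069], [0.4176, -0.0802, 0.069]]
pred mid [264.96357435 207.19772482]
lin [-0.0005, 0.0028, 0.1257]
dr [-0.006, -0.0006, -0.0006]
```

{"method": "send_rows", "body": {
  "targets": [
    {"linear": [0, 0.003, 0.03], "dr": [-0.006, 0, 0]},
    {"linear": [0, 0.003, 0.06], "dr": [-0.006, 0, 0]},
    {"linear": [0, 0.003, 0.09], "dr": [-0.006, 0, 0]},
    {"linear": [0, 0.003, 0.11], "dr": [-0.006, 0, 0]},
    {"linear": [0, 0.003, 0.125], "dr": [-0.006, 0, 0]},
    {"linear": [0, 0.003, 0.125], "dr": [-0.006, 0, 0]}
  ]
}}

```text
time: 6.07
ee_pos: [0.4203, -0.0373, 0.0554]
ee_rot: [-3.14, -0.0, 1.603]
wrist_force: [-0.5, 1.0, 0.4]
opening: 0.0396
finger_force: 0.0
```

{"method": "send_rows", "body": {
  "targets": [
    {"linear": [0, 0, 0], "dr": [0, 0, 0]},
    {"linear": [0, 0, 0], "dr": [0, 0, 0]},
    {"linear": [0, 0, 0], "dr": [0, 0, 0]},
    {"linear": [0, 0, 0], "dr": [0, 0, 0]},
    {"linear": [0, 0, 0], "dr": [0, 0, 0]}
  ],
  "claw": -1,
  "squeeze": 20
}}

```text
time: 6.48
ee_pos: [0.4212, -0.0371, 0.0575]
ee_rot: [3.139, 0.0, 1.603]
wrist_force: [-6.6, 0.5, 2.1]
opening: 0.01
finger_force: 6.4
```

Run:
```python
from h import *
s=st()
yaw=.033;ex=np.array([np.cos(yaw),np.sin(yaw),0]);ez=np.array([0,0,1.])
R=Ro.from_euler('xyz',[np.pi,0,1.604])
a0=.12
for th in np.r_[np.arange(.22,1.7,.13),1.70,1.74,1.76]:
    d=.16*((np.cos(a0)-np.cos(th))*ex+(np.sin(th)-np.sin(a0))*ez);print(round(th,2),R.inv().apply(d).round(3).tolist())
```

```text
{'time': 6.483, 'ee_pos': [0.421, -0.037, 0.058], 'ee_rot': [3.139, 0.0, 1.603], 'wrist_force': [-6.609, 0.508, 2.109], 'opening': 0.01, 'finger_force': 6.427, 'qpos': [0.36, 0.37, -0.486, 2.248, 0.313, 0.584, -0.328]}
0.22 [-0.0, 0.003, -0.016]
0.35 [-0.0, 0.009, -0.036]
0.48 [-0.0, 0.017, -0.055]
0.61 [-0.0, 0.028, -0.073]
0.74 [-0.0, 0.041, -0.089]
0.87 [-0.0, 0.056, -0.103]
1.0 [-0.0, 0.072, -0.115]
1.13 [-0.0, 0.091, -0.126]
1.26 [-0.0, 0.11, -0.133]
1.39 [-0.0, 0.13, -0.138]
1.52 [-0.0, 0.151, -0.141]
1.65 [-0.0, 0.172, -0.14]
1.7 [-0.0, 0.179, -0.14]
1.74 [-0.0, 0.186, -0.139]
1.76 [-0.0, 0.189, -0.138]
```

{"method": "send_rows", "body": {
  "targets": [
    {"linear": [0, 0.003, -0.016], "dr": [0, 0, 0]},
    {"linear": [0, 0.009, -0.036], "dr": [0, 0, 0]},
    {"linear": [0, 0.017, -0.055], "dr": [0, 0, 0]},
    {"linear": [0, 0.028, -0.073], "dr": [0, 0, 0]},
    {"linear": [0, 0.041, -0.089], "dr": [0, 0, 0]},
    {"linear": [0, 0.056, -0.103], "dr": [0, 0, 0]},
    {"linear": [0, 0.072, -0.115], "dr": [0, 0, 0]},
    {"linear": [0, 0.091, -0.126], "dr": [0, 0, 0]},
    {"linear": [0, 0.091, -0.126], "dr": [0, 0, 0]}
  ]
}}

```text
time: 7.23
ee_pos: [0.5149, -0.0339, 0.1856]
ee_rot: [3.136, 0.0, 1.603]
wrist_force: [-5.5, -1.4, 13.1]
opening: 0.0093
finger_force: 20.0
```

Run:
```python
from h import *
s=st()
```

```text
{'time': 7.233, 'ee_pos': [0.515, -0.034, 0.186], 'ee_rot': [3.136, 0.0, 1.603], 'wrist_force': [-5.539, -1.425, 13.096], 'opening': 0.009, 'finger_force': 20.001, 'qpos': [0.399, 0.304, -0.54, 1.946, 0.193, 0.936, -0.202]}
```

{"method": "send_rows", "body": {
  "targets": [
    {"linear": [0, 0.014, -0.008], "dr": [0, 0, 0]},
    {"linear": [0, 0.027, -0.012], "dr": [0, 0, 0]},
    {"linear": [0, 0.042, -0.015], "dr": [0, 0, 0]},
    {"linear": [0, 0.058, -0.017], "dr": [0, 0, 0]},
    {"linear": [0, 0.073, -0.018], "dr": [0, 0, 0]},
    {"linear": [0, 0.086, -0.017], "dr": [0, 0, 0]},
    {"linear": [0, 0.095, -0.016], "dr": [0, 0, 0]},
    {"linear": [0, 0.1, -0.015], "dr": [0, 0, 0]},
    {"linear": [0, 0.1, -0.015], "dr": [0, 0, 0]},
    {"linear": [0, 0.1, -0.015], "dr": [0, 0, 0]}
  ]
}}

```text
time: 8.07
ee_pos: [0.6085, -0.0307, 0.1969]
ee_rot: [-3.137, 0.0, 1.604]
wrist_force: [-20.5, 0.6, 11.4]
opening: 0.011
finger_force: 10.1
```

Run:
```python
from h import *
s=st()
```

```text
{'time': 8.067, 'ee_pos': [0.608, -0.031, 0.197], 'ee_rot': [-3.137, 0.0, 1.604], 'wrist_force': [-20.535, 0.586, 11.389], 'opening': 0.011, 'finger_force': 10.146, 'qpos': [0.332, 0.445, -0.51, 1.714, 0.244, 1.051, -0.226]}
```

{"method": "send_rows", "body": {
  "targets": [
    {"linear": [0, -0.004, 0], "dr": [0, 0, 0]},
    {"linear": [0, -0.004, 0], "dr": [0, 0, 0]},
    {"linear": [0, -0.004, 0], "dr": [0, 0, 0]},
    {"linear": [0, -0.004, 0], "dr": [0, 0, 0]},
    {"linear": [0, -0.004, -0.02], "dr": [0, 0, 0]},
    {"linear": [0, -0.004, -0.05], "dr": [0, 0, 0]},
    {"linear": [0, -0.004, -0.09], "dr": [0, 0, 0]},
    {"linear": [0, -0.004, -0.13], "dr": [0, 0, 0]},
    {"linear": [0, -0.004, -0.15], "dr": [0, 0, 0]},
    {"linear": [0, -0.004, -0.15], "dr": [0, 0, 0]}
  ],
  "claw": -0.3
}}

```text
time: 8.9
ee_pos: [0.6099, -0.0301, 0.3542]
ee_rot: [3.13, 0.0, 1.604]
wrist_force: [0.7, 0.2, 0.7]
opening: 0.031
finger_force: 0.0
```

Run:
```python
from h import *
s=st()
S=shot('scene','s4');T=shot('top','t4')
cv2.imwrite('pics/c4.png',cv2.cvtColor(np.hstack([cv2.resize(T['color'][110:270,240:400],(400,400)),cv2.resize(S['color'][140:320,180:360],(400,400))]),cv2.COLOR_RGB2BGR))
to([.637,-.232,.35],[np.pi,0,1.604])
```

```text
{'time': 8.9, 'ee_pos': [0.61, -0.03, 0.354], 'ee_rot': [3.13, 0.0, 1.604], 'wrist_force': [0.708, 0.225, 0.701], 'opening': 0.031, 'finger_force': 0.0, 'qpos': [0.355, 0.32, -0.534, 1.523, 0.168, 1.332, -0.162]}
lin [-0.2022, 0.0227, -0.0013]
dr [0.0034, 0.0002, -0.0003]
```

View pics/c4.png

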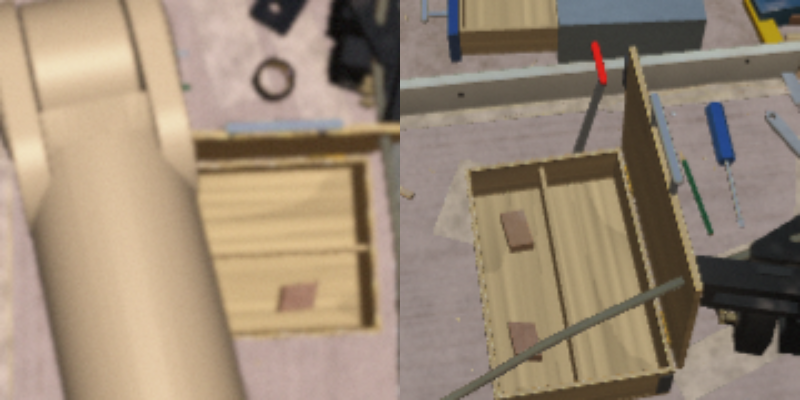

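{"method": "send_rows", "body": {
  "targets": [
    {"linear": [-0.04, 0.006, 0], "dr": [0, 0, 0]},
    {"linear": [-0.08, 0.013, 0], "dr": [0, 0, 0]},
    {"linear": [-0.12, 0.019, 0], "dr": [0, 0, 0]},
    {"linear": [-0.16, 0.025, 0], "dr": [0, 0, 0]},
    {"linear": [-0.19, 0.026, 0], "dr": [0, 0, 0]},
    {"linear": [-0.202, 0.026, 0], "dr": [0, 0, 0]},
    {"linear": [-0.202, 0.026, 0.01], "dr": [0, 0, 0]},
    {"linear": [-0.202, 0.026, 0.03], "dr": [0, 0, 0]},
    {"linear": [-0.202, 0.026, 0.05], "dr": [0, 0, 0]},
    {"linear": [-0.202, 0.026, 0.06], "dr": [0, 0, 0]},
    {"linear": [-0.202, 0.026, 0.06], "dr": [0, 0, 0]}
  ],
  "claw": -0.25
}}

```text
time: 9.92
ee_pos: [0.6383, -0.229, 0.284]
ee_rot: [-3.137, -0.003, 1.607]
wrist_force: [-0.9, -0.1, 0.1]
opening: 0.0328
finger_force: 0.0
```

{"method": "send_rows", "body": {
  "targets": [
    {"linear": [0, 0, 0], "dr": [0, 0, 0]},
    {"linear": [0, 0, 0], "dr": [0, 0, 0]},
    {"linear": [0, 0, 0], "dr": [0, 0, 0]},
    {"linear": [0, 0, 0], "dr": [0, 0, 0]}
  ],
  "claw": -1,
  "squeeze": 12
}}

```text
time: 10.25
ee_pos: [0.6405, -0.2316, 0.2891]
ee_rot: [3.139, 0.0, 1.604]
wrist_force: [-0.1, 1.1, 3.6]
opening: 0.0103
finger_force: 12.0
```

Run:
```python
from h import *
s=st()
```

```text
{'time': 10.25, 'ee_pos': [0.64, -0.232, 0.289], 'ee_rot': [3.139, 0.0, 1.604], 'wrist_force': [-0.052, 1.085, 3.629], 'opening': 0.01, 'finger_force': 12.025, 'qpos': [0.558, 0.476, -0.444, 1.437, 0.207, 1.272, 0.129]}
```

{"method": "send_rows", "body": {
  "targets": [
    {"linear": [0, -0.007, 0], "dr": [0, 0, 0]},
    {"linear": [0, -0.014, 0], "dr": [0, 0, 0]},
    {"linear": [0, -0.021, 0.001], "dr": [0, 0, 0]},
    {"linear": [0, -0.028, 0.002], "dr": [0, 0, 0]},
    {"linear": [0, -0.034, 0.003], "dr": [0, 0, 0]},
    {"linear": [0, -0.034, 0.003], "dr": [0, 0, 0]},
    {"linear": [0, -0.034, 0.003], "dr": [0, 0, 0]}
  ]
}}

```text
time: 10.83
ee_pos: [0.6052, -0.2328, 0.2856]
ee_rot: [3.14, 0.0, 1.604]
wrist_force: [0.1, 2.3, 5.0]
opening: 0.0104
finger_force: 12.0
```

{"method": "send_rows", "body": {
  "targets": [
    {"linear": [0, 0, 0], "dr": [0, 0, 0]},
    {"linear": [0, 0, 0], "dr": [0, 0, 0]},
    {"linear": [0, 0, 0], "dr": [0, 0, 0]},
    {"linear": [0, 0, -0.01], "dr": [0, 0, 0]},
    {"linear": [0, 0, -0.03], "dr": [0, 0, 0]},
    {"linear": [0, 0, -0.06], "dr": [0, 0, 0]},
    {"linear": [0, 0, -0.075], "dr": [0, 0, 0]},
    {"linear": [0, 0, -0.075], "dr": [0, 0, 0]},
    {"linear": [0, 0, -0.075], "dr": [0, 0, 0]},
    {"linear": [0, 0, -0.075], "dr": [0, 0, 0]},
    {"linear": [0, 0, -0.075], "dr": [0, 0, 0]}
  ],
  "claw": -0.3
}}

```text
time: 11.75
ee_pos: [0.6051, -0.2328, 0.3583]
ee_rot: [-3.14, -0.001, 1.604]
wrist_force: [-0.5, 0.2, -0.6]
opening: 0.0307
finger_force: 0.0
```

Run:
```python
from h import *
s=st()
S=shot('scene','s5');T=shot('top','t5')
cv2.imwrite('pics/c5.png',cv2.cvtColor(np.hstack([cv2.resize(T['color'][110:270,240:400],(400,400)),cv2.resize(S['color'][140:320,180:360],(400,400))]),cv2.COLOR_RGB2BGR))
```

```text
{'time': 11.75, 'ee_pos': [0.605, -0.233, 0.358], 'ee_rot': [-3.14, -0.001, 1.604], 'wrist_force': [-0.528, 0.204, -0.622], 'opening': 0.031, 'finger_force': 0.0, 'qpos': [0.594, 0.385, -0.454, 1.417, 0.168, 1.38, 0.17]}
```

View pics/c5.png

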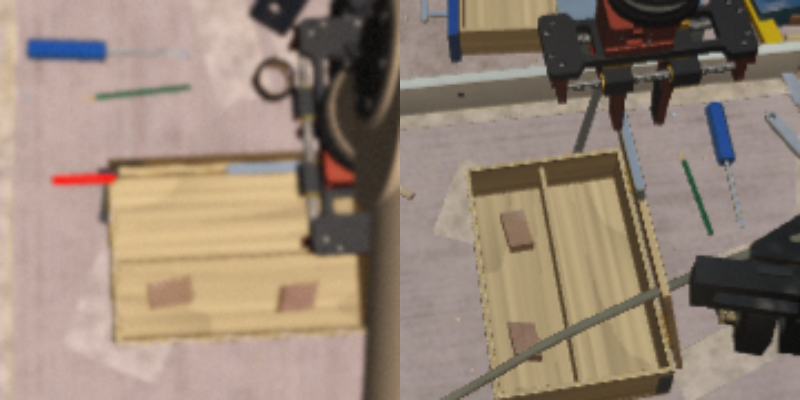

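Run:
```python
from h import *
for n in('t5','s5'):
    s=np.load(f'pics/{n}.npz');h=cv2.cvtColor(s['color'],cv2.COLOR_RGB2HSV)
    if n=='t5': print(h[227,305:312].tolist(),h[229,356:362].tolist(),'floor',h[227,330])
    roi=(292,212,378,240) if n=='t5' else (215,215,250,310)
    for lo,hi in(((0,60,60),(15,255,190)),):
        b,_=blobs(s['color'],lo,hi,roi)
        for x in b[:4]:
            (u,v)=x[1][0];print(n,x[0],np.round(x[1][0],1),np.round(x[1][1],1),round(x[1][2]))
            if n=='t5':
                B=np.array([onz(s,*q,.026) for q in cv2.boxPoints(x[1])]);print(B.mean(0).round(4),np.linalg.norm(B[0]-B[1]).round(4),np.linalg.norm(B[1]-B[2]).round(4),B[:,:2].round(4).tolist(),h[int(v),int(u)])
                if x[0]>60: to([*B.mean(0)[:2],.2],[np.pi,0,.033])
```

```text
[[12, 91, 171], [12, 95, 171], [12, 96, 170], [13, 99, 170], [13, 98, 170], [13, 98, 171], [13, 101, 166]] [[11, 94, 162], [9, 94, 165], [10, 94, 163], [11, 96, 165], [10, 96, 167], [11, 93, 165]] floor [ 19  93 209]
t5 142.5 [307.8 226.8] [10.  17.1] 81
[ 0.493  -0.1475  0.026 ] 0.0497 0.029 [[0.5035, -0.1208], [0.5111, -0.1699], [0.4825, -0.1741], [0.4749, -0.1251]] [ 12  97 174]
lin [0.0889, -0.1092, 0.1587]
dr [-0.0015, 0.0003, 1.5708]
t5 131.5 [358.5 228.5] [11. 15.] 90
[ 0.4862 -0.2953  0.026 ] 0.0441 0.0319 [[0.5024, -0.2736], [0.5018, -0.3178], [0.4699, -0.3169], [0.4706, -0.2729]] [ 10  95 167]
lin [-0.0586, -0.1209, 0.1586]
dr [-0.0015, 0.0003, 1.5708]
s5 163.5 [232.3 243.3] [18.4 10.9] 74
s5 120.5 [235.3 290.9] [14.3 11.5] 77
```

{"method": "send_rows", "body": {
  "targets": [
    {"linear": [0.02, -0.03, 0], "dr": [0, 0, -0.03]},
    {"linear": [0.04, -0.06, 0], "dr": [0, 0, -0.06]},
    {"linear": [0.065, -0.09, 0.01], "dr": [0, 0, -0.09]},
    {"linear": [0.089, -0.109, 0.03], "dr": [0, 0, -0.12]},
    {"linear": [0.089, -0.109, 0.07], "dr": [0, 0, -0.12]},
    {"linear": [0.089, -0.109, 0.11], "dr": [0, 0, -0.12]},
    {"linear": [0.089, -0.109, 0.15], "dr": [0, 0, -0.12]},
    {"linear": [0.089, -0.109, 0.18], "dr": [0, 0, -0.12]},
    {"linear": [0.089, -0.109, 0.18], "dr": [0, 0, -0.12]},
    {"linear": [0.089, -0.109, 0.18], "dr": [0, 0, -0.12]}
  ],
  "claw": -0.05
}}

```text
time: 12.68
ee_pos: [0.4931, -0.1472, 0.1788]
ee_rot: [-3.139, -0.002, 1.724]
wrist_force: [0.9, 0.2, 0.2]
opening: 0.0413
finger_force: 0.0
```

Run:
```python
from h import *
st();s=shot('wrist','w6');q=proj(s,[.493,-.1475,.026]);print(q)
h=cv2.cvtColor(s['color'],cv2.COLOR_RGB2HSV);print(h[int(q[1]),int(q[0])])
```

```text
{'time': 12.683, 'ee_pos': [0.493, -0.147, 0.179], 'ee_rot': [-3.139, -0.002, 1.724], 'wrist_force': [0.927, 0.238, 0.209], 'opening': 0.041, 'finger_force': 0.0, 'qpos': [0.6, 0.311, -0.512, 1.951, 0.187, 0.929, 0.149]}
[260.79437624 184.54788879]
[ 13  76 150]
```

View pics/w6.png

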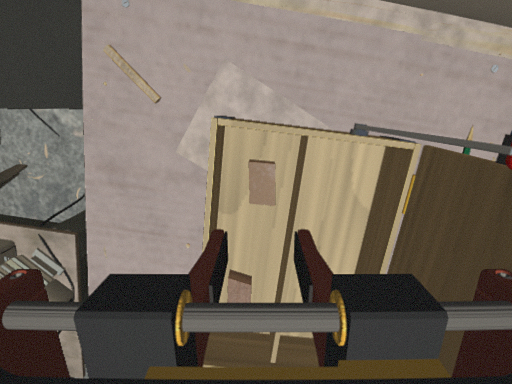

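```bash
cat >> h.py <<'E'
def blk(s,roi,z=.026,lo=(0,50,60),hi=(15,255,175)):
    b,_=blobs(s['color'],lo,hi,roi,60)
    for x in b[:3]:
        B=np.array([onz(s,*q,z) for q in cv2.boxPoints(x[1])]);d=B[1]-B[0];e=B[2]-B[1]
        if np.linalg.norm(e)>np.linalg.norm(d): d,e=e,d
        print(x[0],np.round(x[1][0],1),np.round(x[1][1],1),'ctr',B.mean(0).round(4),'L',np.linalg.norm(d).round(4),'W',np.linalg.norm(e).round(4),'yaw',(np.arctan2(d[1],d[0])%np.pi).round(3))
E
python3 - <<'E'
from h import *
s=np.load('pics/w6.npz');h=cv2.cvtColor(s['color'],cv2.COLOR_RGB2HSV)
print([h[190,u].tolist() for u in range(244,284,3)]);print([h[v,262].tolist() for v in range(152,214,4)])
blk(s,(235,145,290,220))
E
```

```text
[[19, 74, 175], [18, 75, 180], [15, 79, 139], [15, 75, 146], [13, 84, 142], [13, 72, 152], [14, 80, 147], [13, 76, 150], [16, 76, 147], [13, 77, 149], [13, 67, 153], [21, 75, 174], [18, 79, 178], [21, 78, 183]]
[[20, 75, 170], [19, 83, 172], [17, 83, 132], [14, 69, 152], [14, 83, 148], [12, 65, 148], [15, 77, 146], [13, 68, 151], [13, 82, 147], [15, 74, 145], [15, 82, 146], [15, 77, 143], [15, 83, 145], [16, 78, 151], [19, 74, 179], [20, 79, 180]]
1023.5 [261.5 182.5] [45. 25.] ctr [ 0.4935 -0.1456  0.026 ] L 0.0527 W 0.0278 yaw 1.738
```

{"method": "send_rows", "body": {
  "targets": [
    {"linear": [0.001, 0, 0.035], "dr": [0, 0, 0]},
    {"linear": [0.001, 0, 0.07], "dr": [0, 0, 0]},
    {"linear": [0.001, 0, 0.105], "dr": [0, 0, 0]},
    {"linear": [0.001, 0, 0.135], "dr": [0, 0, 0]},
    {"linear": [0.001, 0, 0.155], "dr": [0, 0, 0]},
    {"linear": [0.001, 0, 0.167], "dr": [0, 0, 0]},
    {"linear": [0.001, 0, 0.168], "dr": [0, 0, 0]},
    {"linear": [0.001, 0, 0.168], "dr": [0, 0, 0]}
  ]
}}

```text
time: 13.4
ee_pos: [0.4957, -0.1468, 0.013]
ee_rot: [3.139, 0.001, 1.724]
wrist_force: [0.1, -0.7, 0.1]
opening: 0.0421
finger_force: 0.0
```

{"method": "send_rows", "body": {
  "targets": [
    {"linear": [0, 0, 0], "dr": [0, 0, 0]},
    {"linear": [0, 0, 0], "dr": [0, 0, 0]},
    {"linear": [0, 0, 0], "dr": [0, 0, 0]},
    {"linear": [0, 0, 0], "dr": [0, 0, 0]}
  ],
  "claw": -1,
  "squeeze": 25
}}

```text
time: 13.73
ee_pos: [0.4955, -0.1469, 0.0134]
ee_rot: [3.138, 0.002, 1.723]
wrist_force: [-1.6, -1.9, 7.3]
opening: 0.0296
finger_force: 25.0
```

Run:
```python
from h import *
st()
# drawer state
T=np.load('pics/t4.npz')
T=np.load('pics/top0.npz')
yc=-.066;ex=np.array([np.cos(yc),np.sin(yc)]);ey=np.array([-ex[1],ex[0]])
C=np.array([.6906,.2237]);
for q in((134,243),(208,248)): 
    w=onz(T,*q,.075)[:2]-C;print('front top in chest frame',w@ex,w@ey)
for q in((90+125/2.4,100+225/2.4),(90+122/2.4,100+335/2.4),(90+275/2.4,100+343/2.4)): 
    w=onz(T,*q,.065)[:2]-C;print('dr',w@ex,w@ey)
for x in(-.2,-.16): print(C+x*ex)
for q in((90+155/2.4,100+384/2.4),(90+240/2.4,100+389/2.4)): print('handle',onz(T,*q,.05))
```

```text
{'time': 13.733, 'ee_pos': [0.496, -0.147, 0.013], 'ee_rot': [3.138, 0.002, 1.723], 'wrist_force': [-1.597, -1.87, 7.326], 'opening': 0.03, 'finger_force': 25.007, 'qpos': [0.492, 0.557, -0.404, 2.061, 0.383, 0.591, -0.026]}
front top in chest frame -0.2470513343205895 0.10402183107820105
front top in chest frame -0.247760930945963 -0.10512004879858511
dr -0.10697223806245607 0.09474214570136714
dr -0.23667104566883546 0.08815752075167928
dr -0.23469602946421741 -0.09333359821411798
[0.49103544 0.23689042]
[0.53094835 0.23425234]
handle [0.40193355 0.29140318 0.05      ]
handle [0.39593718 0.18974561 0.05      ]
```

{"method": "send_rows", "body": {
  "targets": [
    {"linear": [0, 0, -0.015], "dr": [0, 0, 0]},
    {"linear": [0, 0, -0.04], "dr": [0, 0, 0]},
    {"linear": [0, 0, -0.07], "dr": [0, 0, 0]},
    {"linear": [0, 0, -0.1], "dr": [0, 0, 0]},
    {"linear": [0, 0, -0.13], "dr": [0, 0, 0]},
    {"linear": [0, 0, -0.15], "dr": [0, 0, 0]},
    {"linear": [0, 0, -0.16], "dr": [0, 0, 0]},
    {"linear": [0, 0, -0.16], "dr": [0, 0, 0]}
  ]
}}

```text
time: 14.4
ee_pos: [0.4954, -0.1469, 0.1743]
ee_rot: [3.136, 0.003, 1.723]
wrist_force: [-0.2, 0.3, 0.3]
opening: 0.0296
finger_force: 25.0
```

Run:
```python
from h import *
st();to([.514,.2805,.17],[np.pi,0,1.505])
```

```text
{'time': 14.4, 'ee_pos': [0.495, -0.147, 0.174], 'ee_rot': [3.136, 0.003, 1.723], 'wrist_force': [-0.207, 0.251, 0.334], 'opening': 0.03, 'finger_force': 24.999, 'qpos': [0.603, 0.316, -0.52, 1.956, 0.198, 0.912, 0.136]}
lin [0.4196, 0.0833, 0.0036]
dr [0.0055, 0.002, 0.2184]
```

{"method": "send_rows", "body": {
  "targets": [
    {"linear": [0.035, 0.007, 0], "dr": [0, 0, 0.02]},
    {"linear": [0.07, 0.014, 0], "dr": [0, 0, 0.04]},
    {"linear": [0.105, 0.021, 0], "dr": [0, 0, 0.06]},
    {"linear": [0.14, 0.028, 0], "dr": [0, 0, 0.08]},
    {"linear": [0.175, 0.035, 0], "dr": [0, 0, 0.1]},
    {"linear": [0.21, 0.042, 0], "dr": [0, 0, 0.12]},
    {"linear": [0.245, 0.049, 0], "dr": [0, 0, 0.14]},
    {"linear": [0.28, 0.056, 0], "dr": [0, 0, 0.16]},
    {"linear": [0.315, 0.063, 0], "dr": [0, 0, 0.18]},
    {"linear": [0.35, 0.07, 0], "dr": [0, 0, 0.2]},
    {"linear": [0.385, 0.077, 0], "dr": [0, 0, 0.21]},
    {"linear": [0.42, 0.083, 0.003], "dr": [0.005, 0, 0.218]}
  ]
}}

```text
time: 15.4
ee_pos: [0.5113, 0.2826, 0.1673]
ee_rot: [-3.136, 0.001, 1.505]
wrist_force: [0.0, 0.1, -0.8]
opening: 0.03
finger_force: 25.0
```

Run:
```python
from h import *
st();to([.514,.2805,.045],[np.pi,0,1.505])
s=shot('wrist','w7')
```

```text
{'time': 15.4, 'ee_pos': [0.511, 0.283, 0.167], 'ee_rot': [-3.136, 0.001, 1.505], 'wrist_force': [0.043, 0.089, -0.834], 'opening': 0.03, 'finger_force': 24.998, 'qpos': [-0.151, 0.456, -0.599, 1.797, 0.299, 0.986, -0.936]}
lin [-0.0017, 0.0035, 0.1223]
dr [-0.0052, 0.0015, 0.0003]
```

View pics/w7.png

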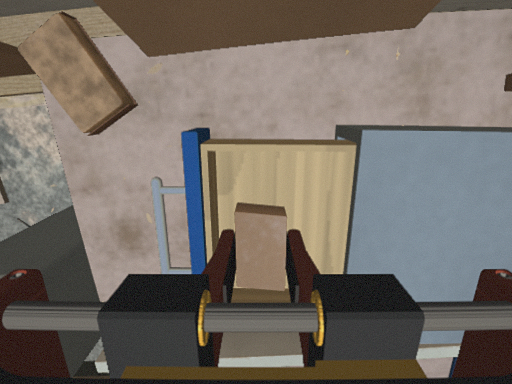

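{"method": "send_rows", "body": {
  "targets": [
    {"linear": [-0.002, 0.003, 0.03], "dr": [0, 0, 0]},
    {"linear": [-0.002, 0.003, 0.06], "dr": [0, 0, 0]},
    {"linear": [-0.002, 0.003, 0.09], "dr": [0, 0, 0]},
    {"linear": [-0.002, 0.003, 0.115], "dr": [0, 0, 0]},
    {"linear": [-0.002, 0.003, 0.128], "dr": [0, 0, 0]},
    {"linear": [-0.002, 0.003, 0.135], "dr": [0, 0, 0]},
    {"linear": [-0.002, 0.003, 0.135], "dr": [0, 0, 0]},
    {"linear": [-0.002, 0.003, 0.135], "dr": [0, 0, 0]}
  ]
}}

```text
time: 16.12
ee_pos: [0.5146, 0.2793, 0.0342]
ee_rot: [-3.138, -0.0, 1.506]
wrist_force: [1.0, -1.0, -0.1]
opening: 0.0296
finger_force: 25.0
```

{"method": "send_rows", "body": {
  "targets": [
    {"linear": [0, 0, 0], "dr": [0, 0, 0]},
    {"linear": [0, 0, 0], "dr": [0, 0, 0]},
    {"linear": [0, 0, 0], "dr": [0, 0, 0]},
    {"linear": [0, 0, 0], "dr": [0, 0, 0]},
    {"linear": [0, 0, -0.02], "dr": [0, 0, 0]},
    {"linear": [0, 0, -0.05], "dr": [0, 0, 0]},
    {"linear": [0, 0, -0.08], "dr": [0, 0, 0]},
    {"linear": [0, 0, -0.12], "dr": [0, 0, 0]},
    {"linear": [0, 0, -0.15], "dr": [0, 0, 0]},
    {"linear": [0, 0, -0.15], "dr": [0, 0, 0]}
  ],
  "claw": 0.0
}}

```text
time: 16.95
ee_pos: [0.5179, 0.2817, 0.1909]
ee_rot: [3.136, -0.006, 1.506]
wrist_force: [0.4, 0.9, -0.3]
opening: 0.0437
finger_force: 0.0
```

Run:
```python
from h import *
st();T=shot('top','t8');S=shot('scene','s8')
cv2.imwrite('pics/c8.png',cv2.cvtColor(np.hstack([cv2.resize(T['color'][110:270,120:400],(700,400))]),cv2.COLOR_RGB2BGR))
blk(T,(292,205,378,240),hi=(15,255,190))
to([.4862,-.2953,.18],[np.pi,0,1.604])
```

```text
{'time': 16.95, 'ee_pos': [0.518, 0.282, 0.191], 'ee_rot': [3.136, -0.006, 1.506], 'wrist_force': [0.407, 0.923, -0.256], 'opening': 0.044, 'finger_force': 0.0, 'qpos': [-0.133, 0.433, -0.61, 1.772, 0.286, 1.018, -0.915]}
130.5 [358.5 228.5] [11. 15.] ctr [ 0.4862 -0.2953  0.026 ] L 0.0441 W 0.0319 yaw 1.558
lin [-0.5754, 0.0081, 0.0048]
dr [-0.0008, -0.0011, -0.0985]
```

View pics/s8.png

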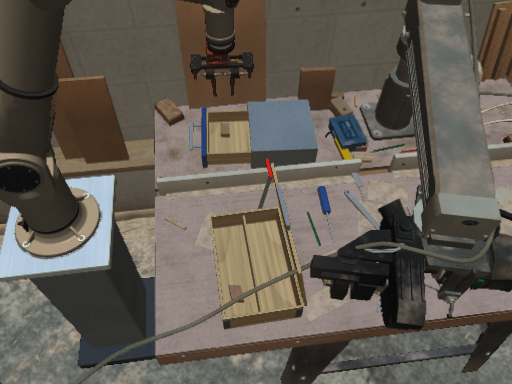

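{"method": "send_rows", "body": {
  "targets": [
    {"linear": [-0.035, -0.01, 0], "dr": [0, 0, 0]},
    {"linear": [-0.07, -0.02, 0], "dr": [0, 0, 0]},
    {"linear": [-0.105, -0.03, 0], "dr": [0, 0, -0.01]},
    {"linear": [-0.145, -0.03, 0], "dr": [0, 0, -0.02]},
    {"linear": [-0.185, -0.03, 0], "dr": [0, 0, -0.03]},
    {"linear": [-0.225, -0.03, 0], "dr": [0, 0, -0.04]},
    {"linear": [-0.265, -0.025, 0], "dr": [0, 0, -0.05]},
    {"linear": [-0.305, -0.02, 0], "dr": [0, 0, -0.06]},
    {"linear": [-0.345, -0.015, 0], "dr": [0, 0, -0.07]},
    {"linear": [-0.385, -0.01, 0], "dr": [0, 0, -0.08]},
    {"linear": [-0.42, -0.007, 0], "dr": [0, 0, -0.09]},
    {"linear": [-0.455, -0.004, 0], "dr": [0, 0, -0.098]}
  ]
}}

```text
time: 18.05
ee_pos: [0.4798, -0.1768, 0.1824]
ee_rot: [-3.135, -0.001, 1.603]
wrist_force: [0.3, 0.6, -0.2]
opening: 0.0444
finger_force: 0.0
```

{"method": "send_rows", "body": {
  "targets": [
    {"linear": [-0.03, 0, 0], "dr": [0, 0, 0]},
    {"linear": [-0.06, 0, 0], "dr": [0, 0, 0]},
    {"linear": [-0.09, 0, 0], "dr": [0, 0, 0]},
    {"linear": [-0.12, 0, 0.005], "dr": [0, 0, 0]},
    {"linear": [-0.12, 0, 0.005], "dr": [0, 0, 0]},
    {"linear": [-0.12, 0, 0.005], "dr": [0, 0, 0]}
  ]
}}

```text
time: 18.55
ee_pos: [0.4836, -0.296, 0.1768]
ee_rot: [-3.134, -0.002, 1.6]
wrist_force: [-0.4, 1.1, -0.1]
opening: 0.0436
finger_force: 0.0
```

Run:
```python
from h import *
st();s=shot('wrist','w9');q=proj(s,[.4862,-.2953,.026]);print(q);u,v=map(int,q)
blk(s,(u-45,v-45,u+45,min(v+45,230)))
```

```text
{'time': 18.55, 'ee_pos': [0.484, -0.296, 0.177], 'ee_rot': [-3.134, -0.002, 1.6], 'wrist_force': [-0.36, 1.076, -0.078], 'opening': 0.044, 'finger_force': 0.0, 'qpos': [0.754, 0.383, -0.398, 1.837, 0.179, 0.963, 0.308]}
[263.8277382 184.1283042]
895.5 [264.7 183.5] [42.6 26.4] ctr [ 0.4872 -0.2951  0.026 ] L 0.0497 W 0.0292 yaw 1.683
```

View pics/w9.png

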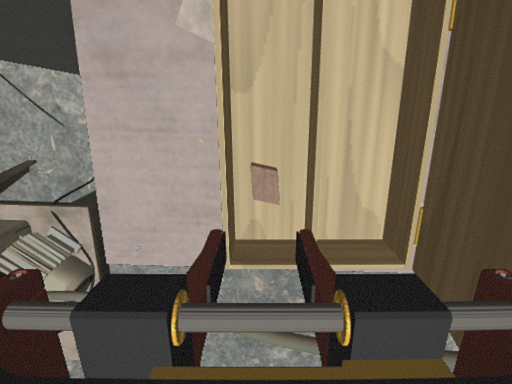

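{"method": "send_rows", "body": {
  "targets": [
    {"linear": [0.001, 0.005, 0.03], "dr": [0, 0, -0.06]},
    {"linear": [0.001, 0.005, 0.065], "dr": [0, 0, -0.06]},
    {"linear": [0.001, 0.005, 0.1], "dr": [0, 0, -0.06]},
    {"linear": [0.001, 0.005, 0.13], "dr": [0, 0, -0.06]},
    {"linear": [0.001, 0.005, 0.15], "dr": [0, 0, -0.06]},
    {"linear": [0.001, 0.005, 0.16], "dr": [0, 0, -0.06]},
    {"linear": [0.001, 0.005, 0.163], "dr": [0, 0, -0.06]},
    {"linear": [0.001, 0.005, 0.163], "dr": [0, 0, -0.06]}
  ],
  "claw": -0.1
}}

```text
time: 19.27
ee_pos: [0.4898, -0.2924, 0.0158]
ee_rot: [-3.137, -0.001, 1.665]
wrist_force: [0.4, -0.8, 0.6]
opening: 0.0397
finger_force: 0.0
```

{"method": "send_rows", "body": {
  "targets": [
    {"linear": [0, 0, 0], "dr": [0, 0, 0]},
    {"linear": [0, 0, 0], "dr": [0, 0, 0]},
    {"linear": [0, 0, 0], "dr": [0, 0, 0]},
    {"linear": [0, 0, 0], "dr": [0, 0, 0]},
    {"linear": [0, 0, 0], "dr": [0, 0, 0]}
  ],
  "claw": -1,
  "squeeze": 30
}}

```text
time: 19.68
ee_pos: [0.4906, -0.2939, 0.0174]
ee_rot: [-3.14, 0.001, 1.664]
wrist_force: [-0.8, 1.8, 7.2]
opening: 0.03
finger_force: 30.0
```

{"method": "send_rows", "body": {
  "targets": [
    {"linear": [0, 0, -0.015], "dr": [0, 0, 0]},
    {"linear": [0, -0.003, -0.04], "dr": [0, 0, 0]},
    {"linear": [0, -0.006, -0.07], "dr": [0, 0, 0]},
    {"linear": [0, -0.01, -0.1], "dr": [0, 0, 0]},
    {"linear": [0, -0.01, -0.13], "dr": [0, 0, 0]},
    {"linear": [0, -0.01, -0.155], "dr": [0, 0, 0]},
    {"linear": [0, -0.01, -0.165], "dr": [0, 0, 0]},
    {"linear": [0, -0.01, -0.165], "dr": [0, 0, 0]}
  ]
}}

```text
time: 20.35
ee_pos: [0.4818, -0.2953, 0.1837]
ee_rot: [3.141, 0.003, 1.663]
wrist_force: [0.6, -0.3, -0.4]
opening: 0.0297
finger_force: 30.0
```

Run:
```python
from h import *
st();to([.508,.1907,.175],[np.pi,0,1.505])
```

```text
{'time': 20.35, 'ee_pos': [0.482, -0.295, 0.184], 'ee_rot': [3.141, 0.003, 1.663], 'wrist_force': [0.599, -0.33, -0.406], 'opening': 0.03, 'finger_force': 30.0, 'qpos': [0.774, 0.37, -0.42, 1.841, 0.183, 0.966, 0.367]}
lin [0.4815, 0.071, 0.0072]
dr [0.0005, 0.0031, 0.1584]
```

Two calls for the transit (block held at 29.7 mm).

{"method": "send_rows", "body": {
  "targets": [
    {"linear": [0.03, 0.003, 0], "dr": [0, 0, 0]},
    {"linear": [0.065, 0.007, 0], "dr": [0, 0, 0.02]},
    {"linear": [0.1, 0.011, 0], "dr": [0, 0, 0.03]},
    {"linear": [0.135, 0.015, 0], "dr": [0, 0, 0.04]},
    {"linear": [0.17, 0.02, 0], "dr": [0, 0, 0.05]},
    {"linear": [0.205, 0.025, 0], "dr": [0, 0, 0.06]},
    {"linear": [0.24, 0.03, 0], "dr": [0, 0, 0.08]},
    {"linear": [0.275, 0.036, 0], "dr": [0, 0, 0.1]},
    {"linear": [0.31, 0.042, 0], "dr": [0, 0, 0.11]},
    {"linear": [0.345, 0.048, 0], "dr": [0, 0, 0.12]},
    {"linear": [0.38, 0.055, 0], "dr": [0, 0, 0.13]},
    {"linear": [0.415, 0.062, 0], "dr": [0, 0, 0.14]}
  ]
}}

```text
time: 21.35
ee_pos: [0.5024, 0.1257, 0.1789]
ee_rot: [-3.135, 0.001, 1.523]
wrist_force: [0.8, 0.2, -0.0]
opening: 0.0296
finger_force: 30.0
```

Run:
```python
from h import *
st();to([.508,.1907,.175],[np.pi,0,1.505]);s=shot('wrist','w10')
```

```text
{'time': 21.35, 'ee_pos': [0.502, 0.126, 0.179], 'ee_rot': [-3.135, 0.001, 1.523], 'wrist_force': [0.787, 0.172, -0.049], 'opening': 0.03, 'finger_force': 29.999, 'qpos': [0.127, 0.331, -0.59, 1.937, 0.223, 0.945, -0.619]}
lin [0.0652, 0.0026, 0.0038]
dr [-0.0065, 0.0012, 0.0182]
```

{"method": "send_rows", "body": {
  "targets": [
    {"linear": [0.03, 0.001, 0], "dr": [-0.006, 0, 0.018]},
    {"linear": [0.06, 0.0025, 0.003], "dr": [-0.006, 0, 0.018]},
    {"linear": [0.065, 0.0025, 0.02], "dr": [-0.006, 0, 0.018]},
    {"linear": [0.065, 0.0025, 0.05], "dr": [-0.006, 0, 0.018]},
    {"linear": [0.065, 0.0025, 0.08], "dr": [-0.006, 0, 0.018]},
    {"linear": [0.065, 0.0025, 0.11], "dr": [-0.006, 0, 0.018]},
    {"linear": [0.065, 0.0025, 0.13], "dr": [-0.006, 0, 0.018]},
    {"linear": [0.065, 0.0025, 0.142], "dr": [-0.006, 0, 0.018]},
    {"linear": [0.065, 0.0025, 0.142], "dr": [-0.006, 0, 0.018]},
    {"linear": [0.065, 0.0025, 0.142], "dr": [-0.006, 0, 0.018]}
  ]
}}

```text
time: 22.23
ee_pos: [0.508, 0.1892, 0.0382]
ee_rot: [3.141, 0.001, 1.506]
wrist_force: [0.8, 0.5, -0.5]
opening: 0.03
finger_force: 30.0
```

{"method": "send_rows", "body": {
  "targets": [
    {"linear": [0, 0, 0], "dr": [0, 0, 0]},
    {"linear": [0, 0, 0], "dr": [0, 0, 0]},
    {"linear": [0, 0, 0], "dr": [0, 0, 0]},
    {"linear": [0, 0, 0], "dr": [0, 0, 0]},
    {"linear": [0, 0, -0.02], "dr": [0, 0, 0]},
    {"linear": [0, 0, -0.05], "dr": [0, 0, 0]},
    {"linear": [0, 0, -0.08], "dr": [0, 0, 0]},
    {"linear": [0, 0, -0.12], "dr": [0, 0, 0]},
    {"linear": [0, 0, -0.15], "dr": [0, 0, 0]},
    {"linear": [0, 0, -0.15], "dr": [0, 0, 0]}
  ],
  "claw": 0.0
}}

```text
time: 23.07
ee_pos: [0.5115, 0.1915, 0.1956]
ee_rot: [3.129, -0.004, 1.506]
wrist_force: [0.3, 0.6, 0.6]
opening: 0.044
finger_force: 0.0
```

Run:
```python
from h import *
st();s=shot('wrist','w11');S=shot('scene','s11')
cv2.imwrite('pics/c11.png',cv2.cvtColor(np.hstack([cv2.resize(s['color'],(480,360)),cv2.resize(S['color'][80:320,150:363],(320,360))]),cv2.COLOR_RGB2BGR))
to([.360,.24,.175],[np.pi,0,1.505]); to([.360,.24,.04])
```

```text
{'time': 23.067, 'ee_pos': [0.512, 0.191, 0.196], 'ee_rot': [3.129, -0.004, 1.506], 'wrist_force': [0.296, 0.609, 0.563], 'opening': 0.044, 'finger_force': 0.0, 'qpos': [0.023, 0.351, -0.61, 1.871, 0.244, 0.98, -0.758]}
lin [0.0405, -0.1521, 0.0146]
dr [0.0056, -0.0006, 0.0003]
lin [0.0405, -0.1529, 0.1496]
```

View pics/c11.png

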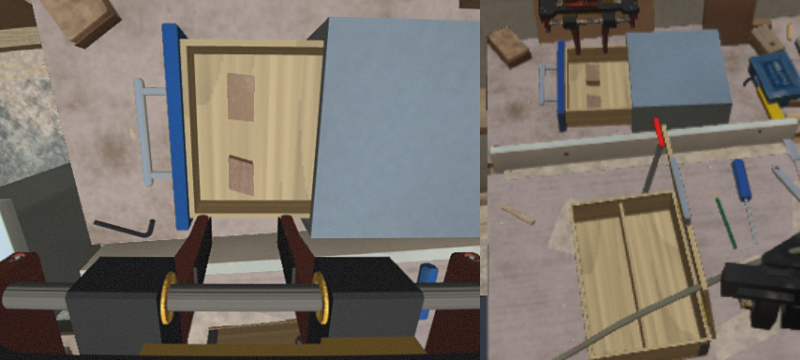

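Run:
```python
from h import *
s=np.load('pics/w11.npz');T=np.load('pics/top0.npz');S=np.load('pics/scene0.npz')
k=512/480
print([tri(s,(a[0]*k,a[1]*k),T,(90+b[0]/2.4,100+b[1]/2.4)) for a,b in(((139,82),(153,384)),((149,183),(240,389)))])
print([tri(S,(145+a[0]/2.3,80+a[1]/2.3),T,(90+b[0]/2.4,100+b[1]/2.4))[0] for a,b in(((107,99),(153,384)),((106,158),(240,389)))])
for z in(.04,.05,.06): print(onz(s,144*k,132*k,z))
print('fronttop',tri(s,(165*k,26*k),T,(90+104/2.4,100+341/2.4)),tri(s,(181*k,228*k),T,(90+286/2.4,100+353/2.4)))
st();to([.399,.24,.15]);to([.399,.24,.035])
```

```text
[(array([0.39901271, 0.30263272, 0.02433211]), np.float64(0.004570239902132076)), (array([0.39705044, 0.18909674, 0.04890739]), np.float64(0.002883363897654366))]
[array([0.40563075, 0.28986243, 0.06444043]), array([0.39808429, 0.18937789, 0.05156092])]
[0.39949645 0.24809175 0.04      ]
[0.40312801 0.24884206 0.05      ]
[0.40675956 0.24959236 0.06      ]
fronttop (array([0.45379961, 0.34020965, 0.09658044]), np.float64(0.0024511078261080627)) (array([0.43617451, 0.13399894, 0.06655967]), np.float64(0.00530156606213506))
{'time': 23.167, 'ee_pos': [0.509, 0.19, 0.19], 'ee_rot': [3.136, -0.001, 1.505], 'wrist_force': [0.014, -0.337, -0.556], 'opening': 0.044, 'finger_force': 0.0, 'qpos': [0.022, 0.356, -0.608, 1.877, 0.246, 0.977, -0.76]}
lin [0.0431, -0.1134, 0.0398]
lin [0.043, -0.114, 0.1548]
```

{"method": "send_rows", "body": {
  "targets": [
    {"linear": [0.013, -0.033, 0], "dr": [0, 0, 0]},
    {"linear": [0.026, -0.066, 0], "dr": [0, 0, 0]},
    {"linear": [0.037, -0.095, 0.015], "dr": [0, 0, 0]},
    {"linear": [0.043, -0.112, 0.03], "dr": [0, 0, 0]},
    {"linear": [0.043, -0.112, 0.04], "dr": [0, 0, 0]},
    {"linear": [0.043, -0.112, 0.04], "dr": [0, 0, 0]},
    {"linear": [0.043, -0.112, 0.04], "dr": [0, 0, 0]}
  ],
  "claw": -0.36
}}

```text
time: 23.75
ee_pos: [0.3996, 0.2387, 0.1476]
ee_rot: [3.141, 0.002, 1.505]
wrist_force: [0.1, -0.7, -0.1]
opening: 0.0279
finger_force: 0.0
```

Run:
```python
from h import *
st();s=shot('wrist','w12');q=proj(s,[.401,.242,.05]);print(q)
h=cv2.cvtColor(s['color'],cv2.COLOR_RGB2HSV);v=int(q[1])
for v in(v-15,v,v+15):
    print(v,[(u,*h[v,u].tolist()) for u in range(int(q[0])-24,int(q[0])+25,3)])
for u in range(250,275,5): print(u,onz(s,u,q[1],.05).round(4))
to([.401,.242,.035])
```

```text
{'time': 23.75, 'ee_pos': [0.4, 0.239, 0.148], 'ee_rot': [3.141, 0.002, 1.505], 'wrist_force': [0.079, -0.653, -0.091], 'opening': 0.028, 'finger_force': 0.0, 'qpos': [-0.101, 0.299, -0.661, 2.08, 0.247, 0.84, -0.973]}
[261.72854465 194.9174401 ]
179 [(237, 15, 40, 167), (240, 11, 36, 177), (243, 7, 36, 178), (246, 11, 36, 172), (249, 14, 39, 172), (252, 11, 40, 171), (255, 10, 36, 177), (258, 25, 23, 136), (261, 106, 45, 180), (264, 110, 37, 185), (267, 90, 19, 157), (270, 10, 44, 169), (273, 11, 37, 166), (276, 10, 36, 168), (279, 13, 38, 167), (282, 12, 43, 172), (285, 15, 45, 171)]
194 [(237, 8, 38, 170), (240, 8, 35, 177), (243, 11, 35, 173), (246, 11, 31, 173), (249, 8, 34, 171), (252, 11, 37, 167), (255, 13, 43, 173), (258, 18, 27, 142), (261, 106, 42, 181), (264, 106, 44, 185), (267, 74, 20, 163), (270, 13, 36, 161), (273, 12, 40, 161), (276, 11, 38, 168), (279, 10, 36, 165), (282, 13, 39, 164), (285, 10, 35, 167)]
209 [(237, 12, 38, 170), (240, 11, 35, 180), (243, 13, 35, 181), (246, 8, 34, 180), (249, 9, 33, 177), (252, 11, 33, 172), (255, 8, 36, 172), (258, 30, 18, 143), (261, 107, 44, 180), (264, 111, 39, 184), (267, 63, 16, 159), (270, 12, 38, 166), (273, 13, 38, 163), (276, 13, 39, 164), (279, 12, 38, 169), (282, 13, 36, 165), (285, 13, 42, 163)]
250 [0.3899 0.2427 0.05  ]
255 [0.3946 0.2424 0.05  ]
260 [0.3994 0.2421 0.05  ]
265 [0.4041 0.2418 0.05  ]
270 [0.4088 0.2415 0.05  ]
lin [0.0032, 0.0003, 0.1133]
```

{"method": "send_rows", "body": {
  "targets": [
    {"linear": [0.003, 0.0015, 0.03], "dr": [0, 0, 0]},
    {"linear": [0.003, 0.0015, 0.06], "dr": [0, 0, 0]},
    {"linear": [0.003, 0.0015, 0.09], "dr": [0, 0, 0]},
    {"linear": [0.003, 0.0015, 0.108], "dr": [0, 0, 0]},
    {"linear": [0.003, 0.0015, 0.113], "dr": [0, 0, 0]},
    {"linear": [0.003, 0.0015, 0.113], "dr": [0, 0, 0]}
  ]
}}

```text
time: 24.3
ee_pos: [0.4016, 0.2418, 0.0347]
ee_rot: [3.141, 0.001, 1.504]
wrist_force: [-0.5, -0.1, 0.1]
opening: 0.0282
finger_force: 0.0
```

{"method": "send_rows", "body": {
  "targets": [
    {"linear": [0, 0, 0], "dr": [0, 0, 0]},
    {"linear": [0, 0, 0], "dr": [0, 0, 0]},
    {"linear": [0, 0, 0], "dr": [0, 0, 0]},
    {"linear": [0, 0, 0], "dr": [0, 0, 0]}
  ],
  "claw": -1,
  "squeeze": 20
}}

```text
time: 24.63
ee_pos: [0.4024, 0.2428, 0.0368]
ee_rot: [3.137, -0.001, 1.505]
wrist_force: [-0.7, -0.2, 5.3]
opening: 0.0108
finger_force: 20.0
```

Run:
```python
from h import *
s=st();d=np.array([np.cos(-.066),np.sin(-.066),0])
for L in(.06,.12,.135,.14):to(np.array(s['ee_pos'])+L*d)
```

```text
{'time': 24.633, 'ee_pos': [0.402, 0.243, 0.037], 'ee_rot': [3.137, -0.001, 1.505], 'wrist_force': [-0.664, -0.23, 5.318], 'opening': 0.011, 'finger_force': 20.001, 'qpos': [-0.218, 0.485, -0.553, 2.152, 0.445, 0.611, -1.155]}
lin [-0.0, 0.06, 0.0003]
lin [-0.0, 0.12, 0.0005]
lin [-0.0001, 0.135, 0.0006]
lin [-0.0001, 0.14, 0.0006]
```

{"method": "send_rows", "body": {
  "targets": [
    {"linear": [0, 0.01, 0], "dr": [0, 0, 0]},
    {"linear": [0, 0.022, 0], "dr": [0, 0, 0]},
    {"linear": [0, 0.034, 0], "dr": [0, 0, 0]},
    {"linear": [0, 0.046, 0], "dr": [0, 0, 0]},
    {"linear": [0, 0.058, 0], "dr": [0, 0, 0]},
    {"linear": [0, 0.07, 0], "dr": [0, 0, 0]},
    {"linear": [0, 0.082, 0], "dr": [0, 0, 0]},
    {"linear": [0, 0.094, 0], "dr": [0, 0, 0]},
    {"linear": [0, 0.104, 0], "dr": [0, 0, 0]},
    {"linear": [0, 0.112, 0], "dr": [0, 0, 0]},
    {"linear": [0, 0.118, 0], "dr": [0, 0, 0]},
    {"linear": [0, 0.12, 0], "dr": [0, 0, 0]}
  ]
}}

```text
time: 25.63
ee_pos: [0.5228, 0.2343, 0.0368]
ee_rot: [3.138, -0.0, 1.504]
wrist_force: [-1.6, -2.6, 6.7]
opening: 0.0103
finger_force: 20.0
```

{"method": "send_rows", "body": {
  "targets": [
    {"linear": [0, 0.003, 0], "dr": [0, 0, 0]},
    {"linear": [0, 0.006, 0], "dr": [0, 0, 0]},
    {"linear": [0, 0.009, 0], "dr": [0, 0, 0]},
    {"linear": [0, 0.011, 0], "dr": [0, 0, 0]},
    {"linear": [0, 0.011, 0], "dr": [0, 0, 0]},
    {"linear": [0, 0.011, 0], "dr": [0, 0, 0]}
  ]
}}

```text
time: 26.13
ee_pos: [0.5332, 0.2336, 0.0368]
ee_rot: [3.138, 0.0, 1.505]
wrist_force: [0.8, -0.8, 4.7]
opening: 0.0103
finger_force: 20.0
```

Not at the stop yet; continue gently.

{"method": "send_rows", "body": {
  "targets": [
    {"linear": [0, 0.003, 0], "dr": [0, 0, 0]},
    {"linear": [0, 0.005, 0], "dr": [0, 0, 0]},
    {"linear": [0, 0.007, 0], "dr": [0, 0, 0]},
    {"linear": [0, 0.007, 0], "dr": [0, 0, 0]},
    {"linear": [0, 0.007, 0], "dr": [0, 0, 0]}
  ]
}}

```text
time: 26.55
ee_pos: [0.54, 0.2331, 0.0368]
ee_rot: [3.138, 0.0, 1.505]
wrist_force: [0.1, -1.1, 6.1]
opening: 0.0109
finger_force: 20.0
```

{"method": "send_rows", "body": {
  "targets": [
    {"linear": [0, 0.003, 0], "dr": [0, 0, 0]},
    {"linear": [0, 0.006, 0], "dr": [0, 0, 0]},
    {"linear": [0, 0.006, 0], "dr": [0, 0, 0]},
    {"linear": [0, 0.006, 0], "dr": [0, 0, 0]}
  ]
}}

```text
time: 26.88
ee_pos: [0.5408, 0.2331, 0.0366]
ee_rot: [-3.138, 0.004, 1.507]
wrist_force: [-13.7, -3.5, 19.1]
opening: 0.0107
finger_force: 20.0
```

{"method": "send_rows", "body": {
  "targets": [
    {"linear": [0, -0.004, 0], "dr": [0, 0, 0]},
    {"linear": [0, -0.004, 0], "dr": [0, 0, 0]},
    {"linear": [0, -0.005, 0], "dr": [0, 0, 0]},
    {"linear": [0, -0.005, 0], "dr": [0, 0, 0]},
    {"linear": [0, -0.005, -0.015], "dr": [0, 0, 0]},
    {"linear": [0, -0.005, -0.04], "dr": [0, 0, 0]},
    {"linear": [0, -0.005, -0.08], "dr": [0, 0, 0]},
    {"linear": [0, -0.005, -0.12], "dr": [0, 0, 0]},
    {"linear": [0, -0.045, -0.15], "dr": [0, 0, 0]},
    {"linear": [0, -0.085, -0.15], "dr": [0, 0, 0]},
    {"linear": [0, -0.1, -0.15], "dr": [0, 0, 0]},
    {"linear": [0, -0.1, -0.15], "dr": [0, 0, 0]}
  ],
  "claw": -0.45
}}

```text
time: 27.88
ee_pos: [0.4411, 0.2404, 0.1865]
ee_rot: [3.139, 0.001, 1.51]
wrist_force: [0.2, -0.4, -0.6]
opening: 0.0241
finger_force: 0.0
```

Run:
```python
from h import *
st();T=shot('top','t13');S=shot('scene','s13')
cv2.imwrite('pics/c13.png',cv2.cvtColor(np.hstack([cv2.resize(T['color'][100:300,110:400],(435,300)),cv2.resize(S['color'][80:320,150:363],(355,400))[:300]]),cv2.COLOR_RGB2BGR))
b,_=blobs(S['color'],(0,150,120),(8,255,255),(220,130,320,220))
bt,_=blobs(T['color'],(0,150,120),(8,255,255),(240,150,300,220))
p=tri(S,b[0][1][0],T,bt[0][1][0]);print('pin',p)
d=p[0][:2]-np.array([.5405,-.2265]);print('bin x',d@[.9995,.033],'y',d@[-.033,.9995])
b,_=blobs(T['color'],(105,180,80),(125,255,255),(120,180,230,260))
for x in b[:1]: print('blue',x[1],[onz(T,*q,.075) for q in cv2.boxPoints(x[1])])
```

```text
{'time': 27.883, 'ee_pos': [0.441, 0.24, 0.186], 'ee_rot': [3.139, 0.001, 1.51], 'wrist_force': [0.227, -0.359, -0.582], 'opening': 0.024, 'finger_force': 0.0, 'qpos': [-0.05, 0.307, -0.678, 1.965, 0.239, 0.948, -0.907]}
pin (array([ 0.6054645 , -0.04491595,  0.20941098]), np.float64(7.489005679254688e-05))
bin x 0.07092429120134497 y 0.17934943440502854
blue ((174.53933715820312, 196.3508758544922), (73.22925567626953, 3.901931047439575), 3.4682295322418213) [array([0.58270282, 0.33437654, 0.075     ]), array([0.59373535, 0.33388327, 0.075     ]), array([0.57924458, 0.12615075, 0.075     ]), array([0.56833474, 0.12680181, 0.075     ])]
```

View pics/c13.png

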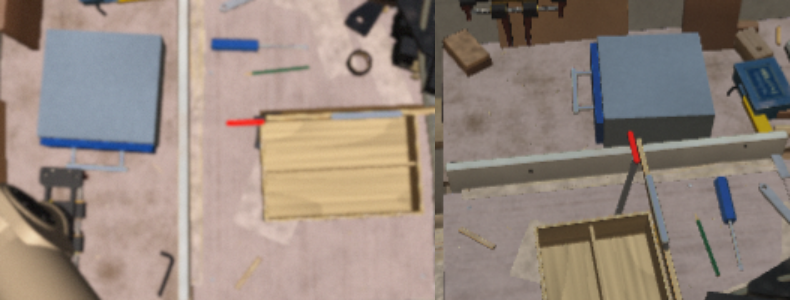

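Run:
```python
from h import *
T=np.load('pics/t13.npz');print(onz(T,353.3,177.3,.3))
x=onz(T,353.3,177.3,.3)[0]
if .585<x<.617: print(close_job())
```

```text
[ 0.60146834 -0.22377962  0.3       ]
the job is handed in; nothing more can be done
None
```

The job is handed in: the lid is propped on its raised stay, both blocks I found in the bin (there was none on the bench) are in the drawer, and the drawer is shut.

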